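Ease the tweezers out of the grooming case and lay them in the top tray

ROBOT

A 6-joint arm with a two-finger parallel gripper is mounted at the origin on the work surface. World frame = base frame: x ahead of the robot, y to its left, z up, the work surface at z = 0. Lengths are in m, angles in rad, forces in N, time in s.
With the tool pointing down it reaches from about 0.3 to 0.75 m from the base axis. Payload 8.5 kg.
Tool frame: the origin (TCP) lies between the finger pads; the fingertips stand 19 mm ahead of it and the grasp point (between the pads) is the TCP; z points along the fingers, x is the direction in which the jaws open and shut, and the axes are right-handed (so a half turn about z gives the same grasp; the last joint's range is limited). The gripper opens to 85 mm and grips with 20 to 120 N. Pads are 22 mm wide; open, the fingers measure 114 mm over their backs; the gripper's body (76 mm by 85 mm) begins 54 mm behind the grasp point. The pads swing forward as they close: fully open they stand 13 mm farther back than shut.
Start: joints at [0.957, 0.381, 1.297, -0, 1.464, -0.215], TCP at [0.214, 0.507, 0.25] pointing down, gripper open.
Joint ranges: [-3.11, 3.11], [-0.89, 2.33], [0.22, 2.48], [-1.42, 4.56], [0.17, 2.85], [-2.88, 2.88]. Speed limits (rad/s): [2.39, 2.39, 3.14, 3.14, 3.14, 3.14].

INTERFACE

Orientations are given as a unit quaternion [w, x, y, z].
In Python, from plant import bot gives the robot as it stands. The module is installed in compiled form; this text tells all that it offers.
- The arm moves only by the tool drive_tool, never from a script. Its argument "motion" is a list of rows, each a list of 3 entries, a list of its own where there are three numbers: the shift along the tool's x, y, z in mm, then the turn, a rotation vector about the tool's x, y, z in rad, then the finger opening in mm, from 0 to 85.4. A call has 1 to 12 rows; each row is the pose to reach, as a shift and turn from the pose commanded when the call began, along the tool's axes at that moment; what a row does not reach only later rows make up. A row lasts 1/8 s, in which the tool goes at most 62.5 mm and 10.7 degrees, less where a joint would pass 70% of its speed; a pose out of reach is approached as far as the arm can. A call with a gripper value outside its range is refused whole. The fingers move at their own pace and stop on an object; the grip force is fixed at half the most. Time passes only in rows, so rows that repeat a pose let the fingers close. It gives the time, the measured TCP pose, the force and the opening at its end, in the units of the state.
- bot.get_obs(): the state, without advancing time (a new reading comes with each control period).
- bot.capture(name): name is "scene" or "top" or "wrist"; returns (picture, depth): 400x640x3 uint8, red, green, blue; 400x640 float32, m along the optical axis (not along the pixel's ray), 0 where there is no reading.
- bot.camera_info(name): a dict with "intrinsics" (3x3 intrinsics, pixels), "origin" and "orientation" of the camera in the world. Camera axes: x right, y down, z forward; pixel columns grow to the right and rows downward; lengths in m; the calibration is good to about 2 mm. A picture is of the moment at which its call begins: read the wrist's pose just before it. camera_info takes no time and is no camera call; for the wrist camera it gives the pose at the moment of the call.
- bot.close_job(): hands the job in, once; it reports no verdict.
The state is a dict: "time_s": time; "joint_positions": joint angles; "dq": joint speeds; "joint_efforts": joint torques, N m; "position": TCP position; "tcp_rot": TCP orientation; "wrist_force": force on the tool from outside, world axes, zero at the start; "torque": the same for the moment, N m; "gripper_width": finger opening in m.
Only numpy, scipy, OpenCV 4.12 (cv2) and the standard library are available. Lean on these libraries where they do the work, as an engineer would, in place of code of your own. Each camera call takes 0.05 s, during which the arm holds its last target.

TASK

Ease the steel tweezers out of their tight pocket in the sloping grooming case, drawing them along the pocket by the protruding end with small side-to-side wiggles, so that the white insert stays in the case instead of coming up with them. Then lay them gently, flat, in the empty wide compartment of the top clear tray, and leave the nail file in its pocket and all the other things where they are.

Things in the scene. Friction and masses are not known exactly. Their poses are not given: they have to be found in the camera images.
- case: Fixed grey grooming case, 164 mm wide (y), x from -58 to +62 mm; origin on the ledge, z up. It holds a white moulded insert whose face rises 40 degrees towards +x (direction cos40, 0, sin40; face normal -sin40, 0, cos40), upper edge 95 mm high. Two straight pockets at y = +34 and -34 mm run down the slope in the insert, bridged by clear plastic, open only at the upper edge.
- insert (a joint): How far the white insert has been drawn up out of the case along the slope, in m: 0 at the start (home), at most 0.05. Its weight and friction hold it with about 6 N along the slope; it moves no other way and stays where it is left.
- mouth0 (a point): Mouth of the insert's pocket at y = +34 mm, on a seated tool's axis. Each pocket is 23 mm wide (y), 85 mm deep: 5 mm play each side of a 13 mm tool. A sprung pad grips the tool face-on with 5 N: a plain pull takes about 6 N and brings the insert along; sliding the tool squarely 4.5 mm to either side in turn, drawing it 2 mm a swing, takes the grip off and the insert stays.
- mouth1 (a point): Mouth of the insert's other pocket, at y = -34 mm, on a seated tool's axis; the same pocket and pad.
- tweezers: Plain steel tweezers, in effect a rigid bar 130 mm long (x), 13 mm wide (y), 8 mm thick (z), 45 g, in either pocket with 45 mm protruding; the protruding end is narrow and straight-sided, without the file's disc. Origin mid-length; at the start x points up the slope to the protruding end, y is parallel to the case's y, z is the face normal.
- tweezers_end (a point): middle of the protruding end of the tweezers (x = +65 mm)
- tweezers_tip (a point): middle of the pocketed end of the tweezers (x = -65 mm)
- file: Steel nail file with a plain steel handle, in the other pocket: 130 mm by 13 mm by 8 mm, with a round 30 mm wide, 8 mm thick disc on its protruding end; same frame as the tweezers. Stays there.
- trays: Fixed stack of three clear trays, outer 210 (x) x 164 mm (y), rim 118 mm high; origin on the ledge in the middle, z up. The top tray's floor is at z = 83 mm; walls 3 mm thick, 35 mm above that floor. A 30 mm high wall along x at y = -23.5 mm divides it: the wide compartment (y > -22 mm) is empty, the narrow one holds the comb.
- bay (a point): middle of the floor of the empty wide compartment of the top tray, which is 204 mm long (trays' x) and 101 mm wide (trays' y)
- comb: black plastic comb 150 x 28 x 5 mm in the narrow compartment of the top tray; a bystander
- saucer: white ceramic saucer, 116 mm across, 16 mm high, on the ledge; a bystander; origin under its centre
- compact: round closed compact mirror, 74 mm across, 15 mm high, on the ledge; a bystander; origin under its centre
Mind the look-alikes: they are no part of the job. What is meant by the tweezers is not red, and is the larger of those in its own colour.

How it is judged:
By the outcome, as a careful person would: the job done as asked, in the order asked, and still so for the second after the job is handed in, with the robot touching nothing.
It also fails if it takes over 64 s, if anything falls off the work surface, if the arm or the gripper's body presses on something with over 40 N, if the wrist force passes 120 N, or if a joint passes its speed limit or range.

## Working session

There is one attempt and no reset: what is moved stays moved. The work goes in short steps, Python scripts to look and compute and a tool call to move; the robot and the scene stay as the last step left them, time stands still between calls to the robot, and variables do not carry over. Pictures are saved under pics/ and viewed, and the job is handed in when it is done.

Besides the shell and the picture viewer there is one more tool, called after ">>>" as name(argument=value, ...) on one line, values as JSON. drive_tool: Moves the arm, as the interface text tells. Its arguments: {"type":"object","properties":{"motion":{"type":"array"}},"required":["motion"]}

```bash
mkdir -p pics
cat > h.py <<'E'
import numpy as np,cv2
from plant import bot
from scipy.spatial.transform import Rotation as R
def rot(q): return R.from_quat([q[1],q[2],q[3],q[0]])
def snap(n,fn):
    ci=bot.camera_info(n)
    im,d=bot.capture(n)
    cv2.imwrite('pics/'+fn+'.png',im[:,:,::-1]); np.savez('pics/'+fn+'.npz',im=im,d=d,K=ci['intrinsics'],o=ci['origin'],q=np.array(ci['orientation']))
    return im,d,ci
def load(fn):
    z=np.load('pics/'+fn+'.npz'); return z['im'],z['d'],z['K'],z['o'],z['q']
def Rm(q):
    q=np.array(q); return q if q.shape==(3,3) else rot(q).as_matrix()
def cloud(fn):
    im,d,K,o,q=load(fn)
    v,u=np.mgrid[:d.shape[0],:d.shape[1]]
    P=np.stack([(u-K[0,2])/K[0,0]*d,(v-K[1,2])/K[1,1]*d,d],-1)
    W=P@Rm(q).T+o; W[d==0]=np.nan
    return W
def proj(fn,p):
    im,d,K,o,q=load(fn); c=(np.array(p)-o)@Rm(q); return (c@K.T)[...,:2]/c[...,2:3]
E
python3 - <<'E'
from h import *
for n in ['scene','top','wrist']:
    im,d,ci=snap(n,n+'0'); print(n,ci)
print(bot.get_obs())
E
```

```text
scene {'intrinsics': array([[483.75755584,   0.        , 322.91788198],
       [  0.        , 483.75755584, 206.0675035 ],
       [  0.        ,   0.        ,   1.        ]]), 'origin': array([ 1.1036828 , -0.10309633,  0.73711493]), 'orientation': array([-0.26613953,  0.70961176,  0.61251424, -0.22460455])}
top {'intrinsics': array([[464.86685618,   0.        , 323.52511675],
       [  0.        , 464.86685618, 195.75572267],
       [  0.        ,   0.        ,   1.        ]]), 'origin': array([0.37461589, 0.01360301, 1.06306485]), 'orientation': array([-0.06395712,  0.70768139, -0.70078049,  0.06327111])}
wrist {'intrinsics': array([[302.60185533,   0.        , 318.82413649],
       [  0.        , 302.60185533, 200.83211252],
       [  0.        ,   0.        ,   1.        ]]), 'origin': array([0.14782407, 0.53558   , 0.37397212]), 'orientation': array([0.11934726, 0.82474652, 0.54716665, 0.07847336])}
{'time_s': 0.15, 'joint_positions': array([ 9.56663291e-01,  3.81033959e-01,  1.29802059e+00, -1.80737190e-05,
        1.46359292e+00, -2.15294246e-01]), 'dq': array([ 3.08960959e-04, -2.59551502e-03, -6.21314827e-04,  8.56193778e-05,
       -3.81538012e-04,  1.00088465e-03]), 'joint_efforts': array([ 2.14944237e-03, -4.48629248e+01, -2.31346285e+01, -1.55340813e-04,
        3.82864557e-03, -3.75115440e-05]), 'position': array([0.21347956, 0.50666685, 0.24987979]), 'tcp_rot': array([ 1.99429119e-04,  8.33170558e-01,  5.53015861e-01, -4.88330189e-04]), 'wrist_force': array([-0.26066332,  0.0800453 , -0.82545741]), 'torque': array([-0.000905  , -0.02663215, -0.00505815]), 'gripper_width': 0.085257537213719}
```

View pics/scene0.png

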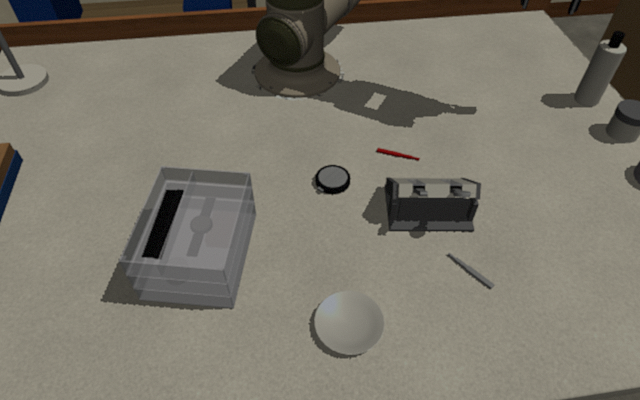

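View pics/top0.png

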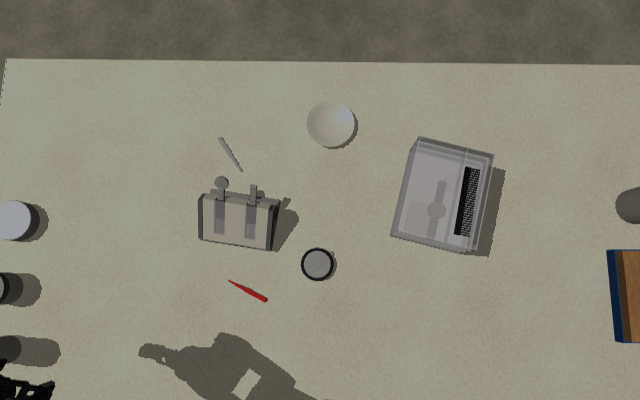

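View pics/wrist0.png

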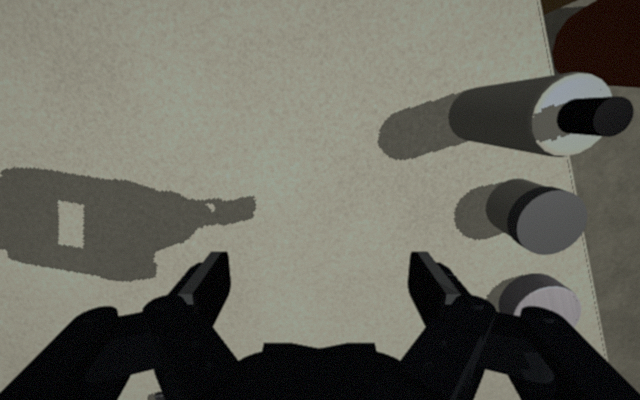

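The top view shows the case at (238,220). The disc-ended file is its left tool (221,185) and the plain-ended tweezers are the right tool (253,192). The tray is at (443,195), with the comb in its right-hand compartment. The red tool (248,290) and the small grey tool (230,153) lying loose are look-alikes. Next I measure the case.

Run:
```python
from h import *
im=load('top0')[0]
a=cv2.resize(im[170:260,185:300],None,fx=6,fy=6,interpolation=cv2.INTER_CUBIC)
cv2.imwrite('pics/topz.png',a[:,:,::-1])
im=load('scene0')[0]
a=cv2.resize(im[165:240,370:495],None,fx=6,fy=6,interpolation=cv2.INTER_CUBIC)
cv2.imwrite('pics/scz.png',a[:,:,::-1])
for f,(u0,u1,v0,v1) in {'top0':(190,300,170,260)}.items():
    W=cloud(f); d=W[v0:v1,u0:u1]
    np.set_printoptions(linewidth=250,precision=0,suppress=True)
    print((d[::4,::4,2]*1000).round())
    for uv in [(221,183),(253,186),(253,190),(221,190),(200,198),(278,205),(199,240),(272,249)]:
        print(uv,(W[uv[1],uv[0]]*1000).round(1))
```

```text
[[ -1.   3.   3.   3.   0.   5.   1.   1.  -1.   1.  -2.   1.  -2.   3.  -2.   2.   2.  -1.  -1.   2.   3.   1.   4.   1.   0.   4.   1.  -4.]
 [  0.  -4.   1.  -1.   4.   3.  -1.   1.   3.  -2.  -0.  -0.   0.  -0.   1.  -1.  -0.  -0.  -2.   1.   3.   3.  -1.  -0.  -2.   4.   1.  -2.]
 [  1.   1.   2.   2.  -2.  -1.   2. 120. 122. 116.   1.   2.   2.   1.   0.   3.   0.   1.  -0.  -0.   1.   1.   3.   2.  -5.   2.   5.   1.]
 [  4.   3.   2.   4.   0.   3.  -2. 112. 115. 114.  -0.  -1.  -2.   1.   1.   3.  -1.   2.  -1.   0.   2.   2.  -4.  -1.   1.  -4.   0.  -1.]
 [  4.  -1.   2.   0.   2.   2.  -4. 106. 106. 111.   2.  -0.  -1.   2.   4. 113. 116.  -3.   0.   0.   1.   2.  -2.  -2.  -2.  -0.  -1.   2.]
 [  3.   3.   3.   3.   5.  -1.   7.  97. 106.   2.  -0.   0.   1.   2.   1. 109. 110.   1.   4.   4.   2.   4.   3.   3.   2.   2.  -1.   3.]
 [  3.   4.   1.  75.  84.  79.  78.  93.  98.   9.  10.   8.   9.   6.   6. 101. 105.  -1.   2.   0.   3.  -2.   2.   0.  -0.  -0.  -0.   1.]
 [  1.   2.  -0.  85.  92.  91.  87.  89.  91.  82.  83.  78.  75.   6.   6.  95.  97.   7.   8.   
[... 1713 characters left out ...]
  32.  30.  -2.   0.  -2.   3.   1.   1.  -1.]
 [ -0.  -1.  -2.   2.  -0.   3.   3.   4.   0.   3.  -0.  -0.  -0.  -1.   0.   2.   3.   3.   2.   9.   8.   3.   2.  -0.  -1.  -1.   3.  -1.]
 [ -1.   2.  -2.   5.   1.   3.  -1.   0.   1.   3.  -1.   5.   2.   1.  -3.   4.   1.   2.   4.   3.   2.   3.   1.  -2.  -2.   1.   0.   2.]
 [ -2.  -0.  -1.  -2.  -0.   1.  -1.  -0.   3.   4.   0.  -0.  -1.  -1.   3.   5.   1.   3.  -0.  -0.  -0.   2.   0.   2.  -1.   3.   0.  -2.]]
(221, 183) [572. 229. 115.]
(253, 186) [566. 162. 115.]
(253, 190) [559. 163. 111.]
(221, 190) [561. 232.  98.]
(200, 198) [545. 278.  88.]
(278, 205) [544. 120.   7.]
(199, 240) [462. 298.   4.]
(272, 249) [444. 131.   4.]
```

View pics/topz.png

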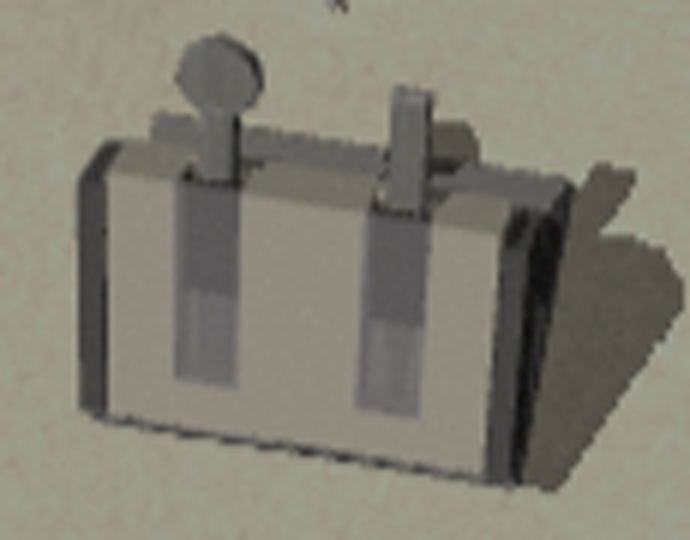

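View pics/scz.png

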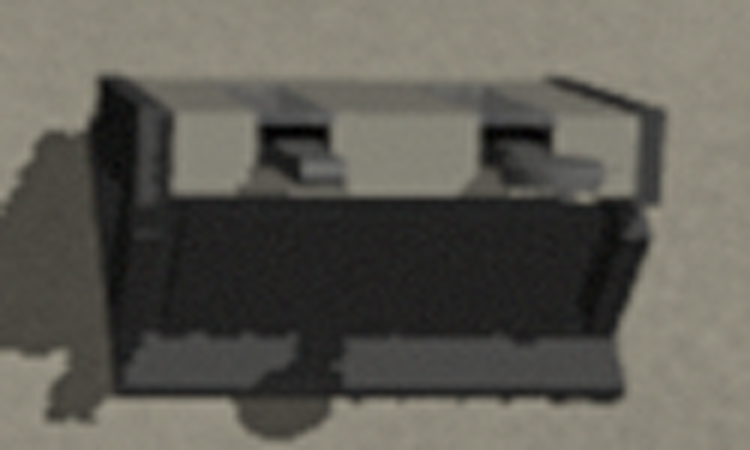

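```bash
cat > fit.py <<'E'
from h import *
from scipy.optimize import least_squares
np.set_printoptions(precision=4,suppress=True)
def fitplane(P):
    for _ in range(8):
        c=P.mean(0); n=np.linalg.svd(P-c,full_matrices=False)[2][2]; r=(P-c)@n
        P=P[abs(r)<max(2*np.median(abs(r)),.0015)]
    return c,n*np.sign(n[2]),len(P),r.std()
E
python3 - <<'E'
from fit import *
W=cloud('top0'); im=load('top0')[0].astype(int)
# face
V,U=np.mgrid[:400,:640]
m=(U>203)&(U<270)&(V>205)&(V<238)&(W[...,2]>.03)&(W[...,2]<.092)
c,n,k,s=fitplane(W[m]); print('face',c,n,k,s,'slope',np.degrees(np.arccos(n[2])),'yaw',np.degrees(np.arctan2(-n[1],-n[0])))
# tweezers protruding
for nm,(a,b) in {'tw':(245,260),'file':(212,232)}.items():
    m=(U>a)&(U<b)&(V>170)&(V<204)&(W[...,2]>.07)
    for v in range(174,204):
        r=np.where(m[v])[0]
        if len(r): print(nm,v,r.min(),r.max(),(W[v,r].mean(0)*1000).round(1))
E
```

```text
face [0.4962 0.2052 0.0644] [-0.6366  0.0969  0.7651] 1372 0.0007938514963349707 slope 40.08348870281478 yaw -8.651335821530855
tw 184 251 252 [570.9 165.8 114.2]
tw 185 250 256 [568.7 162.5 114.7]
tw 186 250 256 [566.6 162.4 114.7]
tw 187 250 256 [564.5 162.4 114.3]
tw 188 250 256 [562.6 162.4 113.5]
tw 189 250 256 [560.8 162.7 111.4]
tw 190 250 256 [559.1 162.9 109.3]
tw 191 250 256 [557.4 163.1 107.4]
tw 192 250 256 [555.3 163.1 106.8]
tw 193 250 256 [553.3 163.2 106.1]
tw 194 250 256 [551.8 163.6 103. ]
tw 195 250 256 [549.8 163.7 101.9]
tw 196 250 256 [548.1 163.9  99.9]
tw 197 250 256 [546.2 164.1  98.4]
tw 198 250 255 [544.4 165.3  96.5]
tw 199 246 255 [543.  169.2  91.7]
tw 200 246 255 [541.1 170.4  90.6]
tw 201 246 259 [539.7 166.7  86. ]
tw 202 246 259 [537.3 166.4  87.3]
tw 203 246 259 [535.4 166.5  86.4]
file 176 218 223 [586.6 230.5 117.3]
file 177 217 225 [583.9 228.7 120.1]
file 178 216 226 [581.8 228.7 119.7]
file 179 215 227 [580.1 229.  117.9]
file 180 215 227 [578.  228.9 117.8]
file 181 215 228 [576.3 228.2 115.8]
file 182 215 228 [574.5 228.5 114.2]
file 183 215 228 [572.6 228.6 113.1]
file 184 215 228 [571.  229.  110.8]
file 185 216 227 [569.  229.1 110. ]
file 186 216 227 [567.3 230.2 107.8]
file 187 217 226 [565.4 229.6 106.9]
file 188 218 225 [563.6 229.9 105.1]
file 189 218 224 [561.9 231.5 102.4]
file 190 218 224 [559.9 231.5 101.6]
file 191 218 224 [558.  231.7 100.4]
file 192 218 224 [556.2 232.   98.5]
file 193 218 224 [554.4 232.4  96.6]
file 194 213 224 [553.7 239.1  88.9]
file 195 213 224 [551.7 239.5  87.9]
file 196 213 229 [550.1 234.6  85.1]
file 197 213 231 [547.8 232.2  85.9]
file 198 213 231 [545.7 232.2  85.4]
file 199 213 231 [543.4 231.1  86. ]
file 200 213 231 [540.6 231.   89.9]
file 201 213 231 [537.9 230.2  93.2]
file 202 213 231 [535.6 229.9  94.1]
file 203 213 231 [533.7 230.1  92.7]
```

```bash
cat >> h.py <<'E'
def rel(Tp,Rt,o=None):
    o=o or bot.get_obs(); R0=rot(o['tcp_rot']); 
    s=R0.inv().apply(np.array(Tp)-o['position'])*1000; r=(R0.inv()*R.from_matrix(Rt)).as_rotvec()
    return s.round(1),r.round(4)
def caseR(yaw,sl=40):
    # columns tool x,y,z
    y=R.from_euler('z',yaw,degrees=True); s=np.radians(sl)
    return y.as_matrix()@np.array([[0,np.cos(s),np.sin(s)],[1,0,0],[0,np.sin(s),-np.cos(s)]])
E
python3 - <<'E'
from h import *
Rt=caseR(-8.65); end=np.array([.569,.1625,.1155])+.004*Rt[:,2]
g=end-.022*Rt[:,1]; print(g, Rt)
for off in [.10,.06]:
    print(rel(g-off*Rt[:,2],Rt))
E
```

```text
[0.55488062 0.16464796 0.09829449] [[ 0.15039814  0.75733108  0.63547623]
 [ 0.98862551 -0.11521166 -0.09667406]
 [ 0.          0.64278761 -0.76604444]]
(array([-198.3,  385.1,   75.1]), array([-0.6948,  0.0875, -0.2374]))
(array([-191.9,  410.1,  105.7]), array([-0.6948,  0.0875, -0.2374]))
```

>>> drive_tool(motion=[[[-25,48,9],[-0.087,0.011,-0.03],60],[[-50,96,19],[-0.174,0.022,-0.059],40],[[-74,144,28],[-0.26,0.033,-0.089],40],[[-99,193,38],[-0.347,0.044,-0.119],40],[[-124,241,47],[-0.434,0.055,-0.148],40],[[-149,289,56],[-0.521,0.066,-0.178],40],[[-174,337,66],[-0.608,0.077,-0.208],40],[[-198.3,385.1,75.1],[-0.6948,0.0875,-0.2374],40],[[-198.3,385.1,75.1],[-0.6948,0.0875,-0.2374],40],[[-198.3,385.1,75.1],[-0.6948,0.0875,-0.2374],40]])

```text
time_s: 1.4
position: [0.4913, 0.1747, 0.1753]
tcp_rot: [0.259, 0.713, 0.612, 0.223]
wrist_force: [-0.3, -0.3, 0.3]
gripper_width: 0.0395
```

Run:
```python
from h import *
im,d,ci=snap('wrist','w1')
cv2.imwrite('pics/w1b.png',cv2.resize(im[:,120:520],None,fx=1.5,fy=1.5)[:,:,::-1])
o=bot.get_obs(); print(o['joint_positions'],rel([.55488-.063548,.16465+.0096674,.09829+.0766],caseR(-8.65)))
```

```text
[ 0.22426917  0.28218401  1.9092516  -0.70651957  0.36940698 -0.60533481] (array([-0.9, -0.2,  0.7]), array([ 0.0005, -0.0014, -0.0004]))
```

View pics/w1.png

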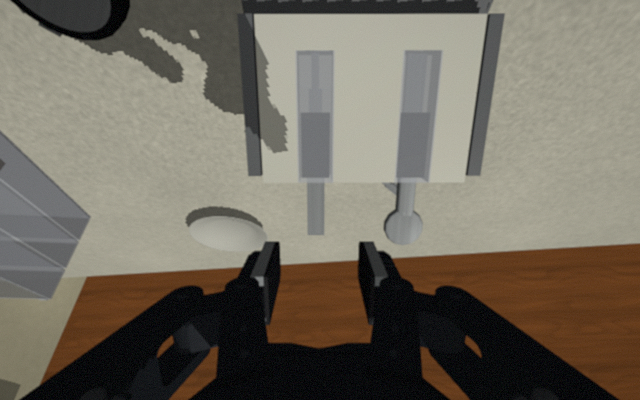

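The wrist view shows the tweezers at (315,207) sticking out of the left pocket, which spans columns 298–332. The file's disc is at (403,227). The fingers sit at columns 270 and 370, roughly centred on the tweezers. Now I measure the angles in the tool frame.

Run:
```python
from fit import *
W=cloud('w1'); im,d,K,oo,q=load('w1'); o=bot.get_obs(); R0=rot(o['tcp_rot']).as_matrix()
T=(W-o['position'])@R0*1000
V,U=np.mgrid[:400,:640]
m=(U>270)&(U<462)&(V>30)&(V<172)&~((U>290)&(U<340))&~((U>395)&(U<445))&(d>0)
c,n,k,s=fitplane(T[m]/1000); print('face in tool',c*1000,n,k,s)
g=im.astype(float).mean(2)
# plane-intersect helper: rays to plane z=zp tool
def ray(u,v,c0,n0):
    r=np.array([(u-K[0,2])/K[0,0],(v-K[1,2])/K[1,1],1])@Rm(q).T@R0; p=(oo-o['position'])@R0*1000
    t=((c0-p)@n0)/(r@n0); return p+t*r
# subpixel edges per row
def edges(v,a,b):
    r=cv2.GaussianBlur(g,(3,1),0)[v]; dr=np.gradient(r); out=[]
    for u in range(a,b):
        if abs(dr[u])>=abs(dr[u-1]) and abs(dr[u])>abs(dr[u+1]) and abs(dr[u])>5:
            den=abs(dr[u-1])-2*abs(dr[u])+abs(dr[u+1]); out.append(round(u+.5*(abs(dr[u-1])-abs(dr[u+1]))/den,2)*np.sign(dr[u]))
    return out
for v in list(range(55,182,12))+list(range(182,240,4)): print(v,edges(v,286,346), '|',edges(v,385,450))
```

```text
face in tool [ 30.3629 -76.8147  85.2212] [-0.0023  0.0003  1.    ] 12668 0.0006249124188497831
55 [np.float64(-296.02), np.float64(333.16)] | [np.float64(-404.38), np.float64(440.94)]
67 [np.float64(-296.16), np.float64(333.21)] | [np.float64(-403.96), np.float64(439.8)]
79 [np.float64(-296.31), np.float64(333.1)] | [np.float64(-402.91), np.float64(-429.44), np.float64(438.39)]
91 [np.float64(-296.61), np.float64(332.9)] | [np.float64(-402.09), np.float64(-428.07), np.float64(437.31)]
103 [np.float64(-296.92), np.float64(332.8)] | [np.float64(-401.17), np.float64(-427.03), np.float64(436.04)]
115 [np.float64(-297.41), np.float64(329.77), np.float64(332.51)] | [np.float64(-399.97), np.float64(434.89)]
127 [np.float64(286.05), np.float64(-297.52), np.float64(332.11)] | [np.float64(-399.11), np.float64(433.63)]
139 [np.float64(285.7), np.float64(-297.79), np.float64(-300.66), np.float64(329.42), np.float64(332.05)] | [np.float64(-398.03), np.float64(432.38)]
151 [np.float64(287.34), np.float64(-298.0), np.float64(-300.6), np.float64(329.36), np.float64(332.09)] | [np.float64(-397.32), 
[... 1067 characters left out ...]
64(-393.04), np.float64(397.86), np.float64(-411.68), np.float64(414.7)]
214 [np.float64(-306.97), np.float64(323.85)] | [np.float64(-387.95), np.float64(392.5), np.float64(-411.17), np.float64(-415.1), np.float64(418.48)]
218 [np.float64(-306.77), np.float64(323.82)] | [np.float64(-385.32), np.float64(389.08), np.float64(-417.83), np.float64(421.09)]
222 [np.float64(-306.99), np.float64(323.85)] | [np.float64(386.96), np.float64(422.88)]
226 [np.float64(-306.86), np.float64(323.74)] | [np.float64(386.13)]
230 [np.float64(-306.92), np.float64(323.79)] | [np.float64(386.17)]
234 [np.float64(-307.19), np.float64(323.74)] | [np.float64(-384.82), np.float64(388.05)]
238 [] | [np.float64(-386.7)]
```

Run:
```python
from fit import *
W=cloud('w1'); im,d,K,oo,q=load('w1'); o=bot.get_obs(); R0=rot(o['tcp_rot']).as_matrix()
T=(W-o['position'])@R0*1000
A=Rm(q); print('cam in tool',(oo-o['position'])@R0*1000, '\n',R0.T@A)
def ray(u,v,z):
    r=np.array([(u-K[0,2])/K[0,0],(v-K[1,2])/K[1,1],1])@A.T@R0; p=(oo-o['position'])@R0*1000
    return p+(z-p[2])/r[2]*r
V,U=np.mgrid[:400,:640]
m=(U>308)&(U<322)&(V>185)&(V<233)&(d>0)
zt=np.median(T[m][:,2]); print('tw top z',zt, 'slope along y',np.polyfit(T[m][:,1],T[m][:,2],1))
m=(U>396)&(U<410)&(V>215)&(V<235); print('disc z',np.median(T[m][:,2]))
for n,z,L in [('pocket tw',85.2,[(296.02,333.16,55),(296.61,332.9,91),(297.5,332.11,127),(298.27,331.75,163)]),('tw',zt,[(306.47,323.88,186),(306.6,323.74,202),(306.77,323.82,218),(307.19,323.74,234)]),('pocket file',85.2,[(404.38,440.94,55),(402.09,437.31,91),(399.11,433.63,127),(396.54,429.83,163)])]:
    C=[]
    for a,b,v in L:
        p,r=ray(a,v,z),ray(b,v,z); C.append((p+r)/2); print(n,p.round(2),r.round(2),'w',(r-p)[0].round(2),'c',C[-1].round(2))
    C=np.array(C); k=np.polyfit(C[:,1],C[:,0],1); print('  dx/dy deg',np.degrees(np.arctan(k[0])))
print(ray(315,235.5,zt),'end'); print(ray(315,180.5,85.2),'mouth edge')
```

```text
cam in tool [   0.6181  -71.1516 -123.558 ] 
 [[ 1.     -0.0008 -0.0016]
 [ 0.0012  0.9593  0.2825]
 [ 0.0013 -0.2825  0.9593]]
tw top z 94.17223253641173 slope along y [ 0.0076 94.1912]
disc z nan
pocket tw [ -13.98 -105.45   85.2 ] [   9.41 -105.41   85.2 ] w 23.39 c [  -2.29 -105.43   85.2 ]
pocket tw [-14.08 -84.09  85.2 ] [  9.5  -84.06  85.2 ] w 23.58 c [ -2.29 -84.08  85.2 ]
pocket tw [-13.98 -61.34  85.2 ] [  9.24 -61.31  85.2 ] w 23.22 c [ -2.37 -61.33  85.2 ]
pocket tw [-13.96 -37.05  85.2 ] [  9.26 -37.03  85.2 ] w 23.22 c [ -2.35 -37.04  85.2 ]
  dx/dy deg -0.06816713128213622
tw [ -8.87 -18.48  94.17] [  4.   -18.47  94.17] w 12.87 c [ -2.44 -18.48  94.17]
tw [-8.93 -6.13 94.17] [ 3.94 -6.12 94.17] w 12.87 c [-2.5  -6.13 94.17]
tw [-8.97  6.6  94.17] [ 4.04  6.61 94.17] w 13.01 c [-2.46  6.61 94.17]
tw [-8.8  19.75 94.17] [ 4.02 19.76 94.17] w 12.83 c [-2.39 19.76 94.17]
  dx/dy deg 0.08149137305340283
pocket file [  54.24 -105.35   85.2 ] [  77.25 -105.31   85.2 ] w 23.01 c [  65.75 -105.33   85.2 ]
pocket file [ 54.44 -84.    85.2 ] [ 77.3  -83.97  85.2 ] w 22.86 c [ 65.87 -83.99  85.2 ]
pocket file [ 54.18 -61.26  85.2 ] [ 77.32 -61.23  85.2 ] w 23.14 c [ 65.75 -61.25  85.2 ]
pocket file [ 54.18 -36.98  85.2 ] [ 77.25 -36.96  85.2 ] w 23.07 c [ 65.72 -36.97  85.2 ]
  dx/dy deg -0.05431172221039646
[-2.757  21.0103 94.1722] end
[ -2.4165 -24.6327  85.2   ] mouth edge
```

>>> drive_tool(motion=[[[-1,0,20],[0,0,0],36],[[-2.5,0,45],[0,0,0],36],[[-2.5,0,68],[0,0,0],36],[[-2.5,0,72],[0,0,0],36],[[-2.5,0,72],[0,0,0],36]])

```text
time_s: 2.08
position: [0.5365, 0.1659, 0.1205]
tcp_rot: [0.259, 0.712, 0.613, 0.224]
wrist_force: [1.0, 0.3, 0.3]
gripper_width: 0.036
```

Run:
```python
from h import *
im,d,ci=snap('wrist','w2')
cv2.imwrite('pics/w2b.png',cv2.resize(im[180:380,220:420],None,fx=3,fy=3,interpolation=cv2.INTER_CUBIC)[:,:,::-1])
o=bot.get_obs(); print(o['joint_positions'],o['position'],o['tcp_rot'],o['time_s'])
```

```text
[ 0.17788657  0.43276424  1.88733972 -0.95826774  0.25509377 -0.37275024] [0.53646369 0.16580272 0.12080452] [0.25934648 0.71235338 0.61254217 0.2237949 ] 2.125
```

View pics/w2b.png

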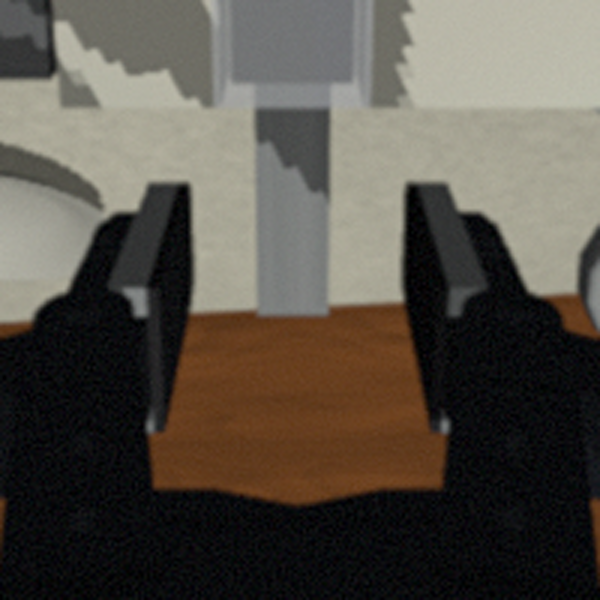

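View pics/w2.png

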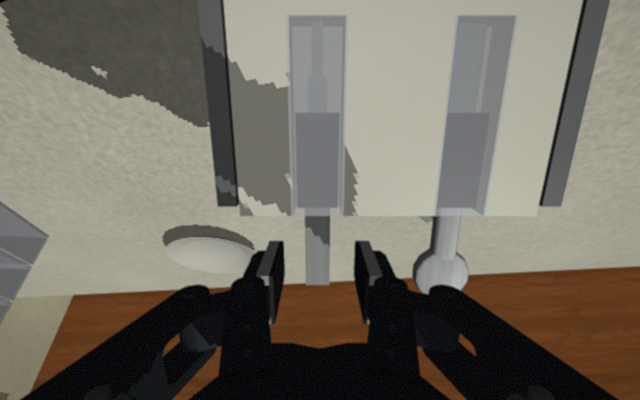

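```bash
cat > fk.py <<'E'
from h import *
from scipy.optimize import least_squares
Q=np.array([[0.95666,.38103,1.29802,0,1.46359,-.21529],[0.22426917,0.28218401,1.9092516,-0.70651957,0.36940698,-0.60533481],[0.17788657,0.43276424,1.88733972,-0.95826774,0.25509377,-0.37275024]])
P=np.array([[.21348,.50667,.24988],[0.4913,0.1747,0.1753],[0.53646,0.16580,0.12080]])
QR=[[0,.83317,.55302,-.0005],[.259,.713,.612,.223],[0.25934648,0.71235338,0.61254217,0.2237949]]
E3=lambda a,s:R.from_euler(a,s)
def fk(q,x):
    A=E3('z',q[0]); B=A*E3('y',q[1]); C=B*E3('y',q[2]); D=C*E3('z',q[3])*E3('y',q[4]); 
    p=A.apply([x[0],0,x[1]])+B.apply([0,0,x[2]])+C.apply([x[3],0,x[4]])+D.apply([0,0,x[5]])
    return p,D*E3('z',q[5]+x[6] if len(x)>6 else q[5])
f=lambda x:np.concatenate([fk(q,x)[0]-p for q,p in zip(Q,P)]+[.1*(fk(q,x)[1].inv()*rot(r)).as_rotvec() for q,r in zip(Q,QR)]+[1e-4*(np.array(x)-x0)])
x0=np.array([0,.35,.4,0,.4,.25,0.]);sol=min((least_squares(f,np.r_[x0[:6],t]) for t in [0,1.57,3.14,-1.57]),key=lambda s:s.cost)
X=sol.x
def ik(p,Rt,q0):
    g=lambda q:np.r_[(fk(q,X)[0]-p)*10,(fk(q,X)[1].inv()*R.from_matrix(Rt)).as_rotvec()]
    s=least_squares(g,q0); return s.x,s.cost
E
python3 - <<'E'
from fk import *
np.set_printoptions(precision=4,suppress=True)
print(X,sol.cost,(np.array([fk(q,X)[0] for q in Q])-P)*1000)
o=bot.get_obs(); R0=rot(o['tcp_rot']).as_matrix(); q=o['joint_positions']; p=o['position']+R0@[-.0008,0,.0133]
for k in range(0,111,10):
    q,c=ik(p+k/1000*R0[:,1],R0,q); print(k,q,c)
E
```

```text
[ 0.508  -0.4608  0.1271 -0.3101 -0.052  -0.2821 -3.1413] 0.007192974321202483 [[ 96.18   -67.4942   3.3354]
 [ -6.3803   3.7417 -15.4859]
 [  6.8157  -8.9444  12.1505]]
0 [ 0.1867  0.11    2.381  -1.6657  0.2144  0.3592] 6.097643614111482e-21
10 [ 0.1833  0.2553  2.1891 -1.4528  0.2128  0.1387] 4.7595264144765264e-26
20 [ 0.18    0.5843  1.7369 -0.9619  0.256  -0.3677] 1.4784192647291975e-07
30 [ 0.1775  0.5839  1.7369 -0.8615  0.2723 -0.4666] 0.0005552844459843836
40 [ 0.1751  0.5829  1.7369 -0.7712  0.2915 -0.5555] 0.002206421545419918
50 [ 0.1729  0.5813  1.7369 -0.6908  0.3134 -0.6344] 0.004989411639519583
60 [ 0.1707  0.5791  1.7369 -0.6198  0.3377 -0.7039] 0.008946161149105585
70 [ 0.1687  0.5764  1.7369 -0.557   0.3641 -0.7651] 0.014125606639232183
80 [ 0.1668  0.573   1.7369 -0.5017  0.3925 -0.8188] 0.020584864937659014
90 [ 0.165   0.5691  1.7369 -0.4528  0.4226 -0.866 ] 0.028390589491377034
100 [ 0.1634  0.5646  1.737  -0.4095  0.4543 -0.9075] 0.03762056820450754
110 [ 0.1619  0.5595  1.7369 -0.371   0.4874 -0.9442] 0.04836559689446147
```

Run:
```python
from fk import *
np.set_printoptions(precision=4,suppress=True)
for s in [[a,b,c] for a in(1,-1) for b in(1,-1) for c in(1,-1)]:
  for t in (0,np.pi):
    e=[]
    for q,r in zip(Q,QR):
        D=E3('z',q[0])*E3('y',q[1])*E3('y',q[2])*E3('z',s[0]*q[3])*E3('y',s[1]*q[4])*E3('z',s[2]*q[5]+t); e.append((D.inv()*rot(r)).magnitude())
    print(s,t,np.array(e))
```

```text
[1, 1, 1] 0 [3.1416 3.1407 3.1416]
[1, 1, 1] 3.141592653589793 [0.0004 0.0017 0.    ]
[1, 1, -1] 0 [2.711  1.9318 2.3961]
[1, 1, -1] 3.141592653589793 [0.4306 1.2098 0.7455]
[1, -1, 1] 0 [3.1412 3.1407 3.1416]
[1, -1, 1] 3.141592653589793 [2.9271 0.7403 0.5102]
[1, -1, -1] 0 [3.0962 2.0241 2.4213]
[1, -1, -1] 3.141592653589793 [2.932  1.3937 0.8966]
[-1, 1, 1] 0 [3.1416 1.8424 1.3144]
[-1, 1, 1] 3.141592653589793 [0.0004 1.4122 1.9165]
[-1, 1, -1] 0 [2.711  0.7507 0.6557]
[-1, 1, -1] 3.141592653589793 [0.4306 2.5709 2.6422]
[-1, -1, 1] 0 [3.1412 1.7294 1.2251]
[-1, -1, 1] 3.141592653589793 [2.9271 1.5643 1.9617]
[-1, -1, -1] 0 [3.0962 0.7123 0.5336]
[-1, -1, -1] 3.141592653589793 [2.932  2.71   2.6976]
```

```bash
cat > fk.py <<'E'
from h import *
from scipy.optimize import least_squares
Q=np.array([[0.95666,.38103,1.29802,0,1.46359,-.21529],[0.22426917,0.28218401,1.9092516,-0.70651957,0.36940698,-0.60533481],[0.17788657,0.43276424,1.88733972,-0.95826774,0.25509377,-0.37275024]])
P=np.array([[.21348,.50667,.24988],[0.4913,0.1747,0.1753],[0.53646,0.16580,0.12080]])
E3=lambda a,s:R.from_euler(a,s)
def cols(q):
    A=E3('z',q[0]); B=A*E3('y',q[1]); C=B*E3('y',q[2]); D=C*E3('z',q[3])*E3('y',q[4])
    return np.stack([A.apply([1,0,0]),A.apply([0,0,1]),B.apply([0,0,1]),C.apply([1,0,0]),C.apply([0,0,1]),D.apply([0,0,1]),D.apply([1,0,0])],1),D*E3('z',q[5]+np.pi)
M=np.vstack([cols(q)[0] for q in Q]); b=P.ravel(); x0=np.array([0,.35,.4,0,.4,.25,0]); lam=1e-3
X=x0+np.linalg.solve(M.T@M+lam**2*np.eye(7),M.T@(b-M@x0))
def fk(q): 
    c,r=cols(q); return c@X,r
def ik(p,Rt,q0):
    g=lambda q:np.r_[(fk(q)[0]-p)*10,(fk(q)[1].inv()*R.from_matrix(Rt)).as_rotvec()]
    s=least_squares(g,q0); return s.x,s.cost
E
python3 - <<'E'
from fk import *
np.set_printoptions(precision=4,suppress=True)
print(X,(M@X-b)*1000)
o=bot.get_obs(); R0=rot(o['tcp_rot']).as_matrix(); q=o['joint_positions']; p=o['position']+R0@[-.0008,0,.0133]
for k in range(0,131,10):
    q,c=ik(p+k/1000*R0[:,1],R0,q); print(k,q,c)
E
```

```text
[ 0.2205 -0.2794  0.2888 -0.1997  0.1197 -0.0759 -0.0686] [ 96.0404 -67.6923   0.2515   0.0021  -1.8191  -1.1638   0.0773   1.727
   0.913 ]
0 [ 0.1653  0.4646  1.8772 -1.0192  0.2356 -0.3188] 3.8163030472012615e-23
10 [ 0.1669  0.4861  1.83   -0.935   0.2509 -0.4045] 8.733029271528476e-23
20 [ 0.169   0.5108  1.7761 -0.852   0.2704 -0.489 ] 6.697205090923394e-22
30 [ 0.1715  0.5395  1.7137 -0.7707  0.2951 -0.5719] 5.5681302940500145e-21
40 [ 0.1745  0.5734  1.6399 -0.6912  0.3263 -0.6534] 6.977632709559962e-20
50 [ 0.1777  0.6145  1.5503 -0.6136  0.3665 -0.734 ] 2.1139643631610436e-18
60 [ 0.1814  0.667   1.4355 -0.5363  0.4205 -0.8155] 7.195370568727933e-30
70 [ 0.1862  0.7442  1.2663 -0.4537  0.5036 -0.9052] 3.20393673077069e-22
80 [ 0.1942  0.868   0.9898 -0.3519  0.6625 -1.0167] 0.0004256015956592903
90 [ 0.1946  0.8593  0.9984 -0.3179  0.7015 -1.0428] 0.0054681536243051275
100 [ 0.1945  0.8515  1.0049 -0.2889  0.7399 -1.065 ] 0.016559965024047215
110 [ 0.1939  0.8446  1.0098 -0.264   0.7769 -1.0838] 0.03412302184398876
120 [ 0.1929  0.8385  1.0135 -0.2427  0.8119 -1.1   ] 0.058537821644280966
130 [ 0.1916  0.833   1.0165 -0.2243  0.8447 -1.1139] 0.09014363543970788
```

```bash
sed -i 's/A.apply(\[1,0,0\]),A.apply/A.apply([0,1,0]),A.apply/; s/x0=np.array.*; lam/x0=np.array([.1,.2,.5,0,.5,.25,0]); lam/' fk.py
python3 - <<'E'
from fk import *
np.set_printoptions(precision=4,suppress=True)
print(X,(M@X-b)*1000, np.linalg.svd(M)[1])
o=bot.get_obs(); R0=rot(o['tcp_rot']).as_matrix(); q=o['joint_positions']; p=o['position']+R0@[-.0008,0,.0133]
for k in range(0,131,10):
    q,c=ik(p+k/1000*R0[:,1],R0,q); print(k,q,c)
E
```

```text
[0.1175 0.1312 0.5368 0.1035 0.3512 0.2389 0.0002] [ 0.0197 -0.0167 -0.0352 -0.0077  0.2979  0.1071 -0.0011 -0.2709 -0.0719] [3.2852 2.4053 1.8416 0.7924 0.5954 0.2063 0.0741]
0 [ 0.1702  0.4604  1.8798 -1.0181  0.2393 -0.3165] 1.0081560974649515e-22
10 [ 0.1645  0.4554  1.8563 -0.9189  0.2521 -0.4228] 8.184049094589989e-20
20 [ 0.159   0.4511  1.8325 -0.8314  0.2669 -0.5171] 3.767129840635286e-20
30 [ 0.1536  0.4475  1.8085 -0.7548  0.2834 -0.6003] 1.2864384752668502e-20
40 [ 0.1484  0.4445  1.7843 -0.6881  0.3013 -0.6733] 3.705068817231121e-21
50 [ 0.1434  0.442   1.7598 -0.6298  0.3201 -0.7377] 9.605971335405196e-22
60 [ 0.1386  0.4402  1.735  -0.579   0.3397 -0.7944] 2.3599655396403426e-22
70 [ 0.1339  0.4389  1.71   -0.5344  0.36   -0.8446] 5.894327865661789e-23
80 [ 0.1293  0.4382  1.6847 -0.4952  0.3808 -0.8893] 1.462065028643639e-23
90 [ 0.1249  0.438   1.6591 -0.4606  0.4019 -0.9292] 3.7885981298748295e-24
100 [ 0.1206  0.4383  1.6332 -0.4299  0.4234 -0.965 ] 1.0782756334120426e-24
110 [ 0.1164  0.4392  1.6071 -0.4025  0.445  -0.9974] 3.356982502136551e-25
120 [ 0.1124  0.4405  1.5806 -0.3779  0.4669 -1.0267] 1.1203521839160616e-25
130 [ 0.1084  0.4423  1.5538 -0.3559  0.489  -1.0535] 3.708213594981773e-26
```

>>> drive_tool(motion=[[[-0.8,0,5],[0,0,0],34],[[-0.8,0,10],[0,0,0],28],[[-0.8,0,13],[0,0,0],22],[[-0.8,0,13],[0,0,0],18],[[-0.8,0,13],[0,0,0],18]])

```text
time_s: 2.75
position: [0.545, 0.1631, 0.1102]
tcp_rot: [0.259, 0.713, 0.612, 0.223]
wrist_force: [-0.5, 0.3, 0.2]
gripper_width: 0.0177
```

Run:
```python
from h import *
im,d,ci=snap('wrist','w3')
cv2.imwrite('pics/w3b.png',cv2.resize(im[180:380,220:420],None,fx=3,fy=3,interpolation=cv2.INTER_CUBIC)[:,:,::-1])
o=bot.get_obs(); print(o['joint_positions'],o['position'],o['tcp_rot'],o['time_s'],o['wrist_force'],o['torque'])
```

```text
[ 0.16831188  0.46113639  1.88038943 -1.01922559  0.23838246 -0.31600985] [0.544976   0.16313314 0.11019187] [0.25926081 0.71269516 0.61231521 0.22342677] 2.8 [-0.0027092  -0.01174345  0.19648984] [ 0.02932352  0.2474091  -0.0092017 ]
```

View pics/w3b.png

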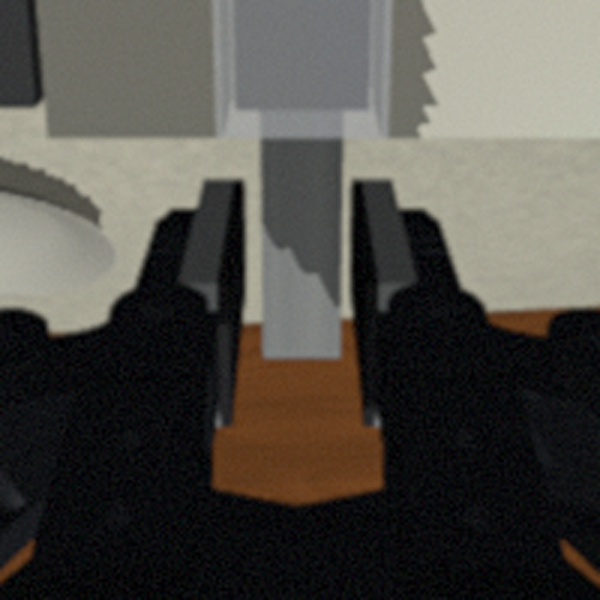

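The fingers straddle the tweezers, with gaps of 19 px on the left and 11 px on the right in the 3× zoom. The hand therefore sits about 0.6 mm too far left. I correct that and close.

>>> drive_tool(motion=[[[0.6,0,0],[0,0,0],18],[[0.6,0,0],[0,0,0],15],[[0.6,0,0],[0,0,0],12],[[0.6,0,0],[0,0,0],0],[[0.6,0,0],[0,0,0],0],[[0.6,0,0],[0,0,0],0]])

```text
time_s: 3.55
position: [0.545, 0.1638, 0.1103]
tcp_rot: [0.259, 0.713, 0.612, 0.223]
wrist_force: [-4.6, 1.0, 5.2]
gripper_width: 0.0106
```

```bash
cat > st.py <<'E'
from h import *
o=bot.get_obs(); R0=rot(o['tcp_rot']).as_matrix()
print('t',o['time_s'],'p',o['position'].round(4),'F tool',(o['wrist_force']@R0).round(2),'T tool',(o['torque']@R0).round(3),'w',o['gripper_width'],'q',o['joint_positions'].round(3))
B=caseR(-8.65); print('case-frame mm (x lateral,y upslope,z into) rel grasp',((o['position']-[.5453,.1636,.1100])@B*1000).round(2),'rot',(R.from_matrix(B).inv()*rot(o['tcp_rot'])).as_rotvec().round(4))
E
python3 st.py
python3 - <<'E'
from h import *
im,d,ci=snap('wrist','w4')
cv2.imwrite('pics/w4b.png',cv2.resize(im[180:380,220:420],None,fx=3,fy=3,interpolation=cv2.INTER_CUBIC)[:,:,::-1])
E
```

```text
t 3.55 p [0.545  0.1638 0.1103] F tool [ 0.3  -0.21 -7.03] T tool [ 0.288 -0.08  -0.015] w 0.010610053782168385 q [ 0.17   0.461  1.88  -1.019  0.24  -0.316]
case-frame mm (x lateral,y upslope,z into) rel grasp [ 0.11 -0.05 -0.42] rot [-0.0006  0.0009  0.0005]
```

View pics/w4b.png

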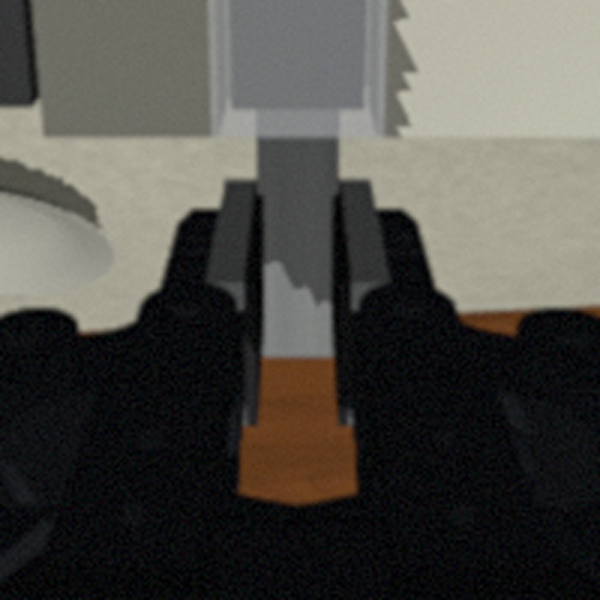

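>>> drive_tool(motion=[[[0,0,-0.6],[0,0,0],0],[[0,0,-0.6],[0,0,0],0]])

```text
time_s: 3.85
position: [0.5449, 0.1638, 0.1104]
tcp_rot: [0.259, 0.713, 0.612, 0.223]
wrist_force: [1.4, -0.2, -1.4]
gripper_width: 0.0109
```

```bash
python3 st.py
```

```text
t 3.85 p [0.5449 0.1638 0.1104] F tool [0.05 0.15 1.95] T tool [0.212 0.024 0.009] w 0.010854166016108719 q [ 0.17   0.461  1.88  -1.016  0.24  -0.318]
case-frame mm (x lateral,y upslope,z into) rel grasp [ 0.09 -0.04 -0.57] rot [-0.0003  0.0008  0.0006]
```

>>> drive_tool(motion=[[[2.3,0,0.1],[0,0,0],0],[[4.4,0,0.1],[0,0,0],0],[[4.4,0,0.1],[0,0,0],0]])

```text
time_s: 4.22
position: [0.5454, 0.1672, 0.1104]
tcp_rot: [0.26, 0.713, 0.612, 0.222]
wrist_force: [0.5, -6.9, 0.9]
gripper_width: 0.0105
```

```bash
python3 st.py
```

```text
t 4.225 p [0.5454 0.1672 0.1104] F tool [-6.8   1.75  0.31] T tool [ 0.063 -1.049 -0.44 ] w 0.01048712449408578 q [ 0.179  0.464  1.873 -1.013  0.25  -0.316]
case-frame mm (x lateral,y upslope,z into) rel grasp [ 3.61 -0.05 -0.57] rot [ 0.0001 -0.002  -0.0005]
```

```bash
python3 - <<'E'
from h import *
im,d,ci=snap('wrist','w5')
cv2.imwrite('pics/w5b.png',cv2.resize(im[0:380,240:400],None,fx=3,fy=3,interpolation=cv2.INTER_CUBIC)[::2,::2][:,:,::-1])
cv2.imwrite('pics/w5b.png',cv2.resize(im[0:360,220:420],None,fx=1.66,fy=1.66,interpolation=cv2.INTER_CUBIC)[:,:,::-1])
E
python3 st.py
```

```text
t 4.275 p [0.5455 0.1672 0.1104] F tool [-6.15  2.64  1.  ] T tool [ 0.006 -1.036 -0.495] w 0.010989690673795072 q [ 0.179  0.464  1.873 -1.013  0.25  -0.316]
case-frame mm (x lateral,y upslope,z into) rel grasp [ 3.6  -0.02 -0.58] rot [ 0.     -0.0019 -0.0004]
```

View pics/w5b.png

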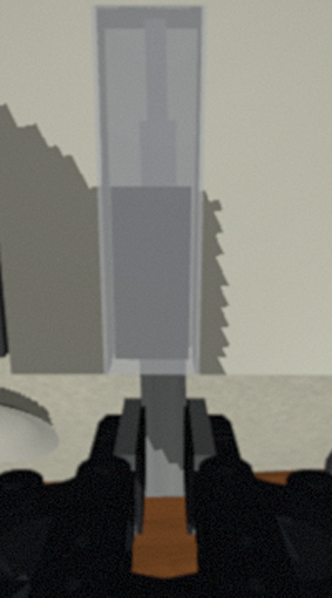

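```bash
cat > ed.py <<'E'
from h import *
import sys
def analyze(fn):
    im=load(fn)[0]; g=cv2.GaussianBlur(im.astype(float).mean(2),(3,5),0)
    for v in range(10,235,12):
        dr=np.gradient(g[v]); out=[]
        for u in range(270,352):
            if abs(dr[u])>=abs(dr[u-1]) and abs(dr[u])>abs(dr[u+1]) and abs(dr[u])>2.5:
                den=abs(dr[u-1])-2*abs(dr[u])+abs(dr[u+1]); out.append((round(float(u+.5*(abs(dr[u-1])-abs(dr[u+1]))/den),1),int(dr[u])))
        print(v,out)
for f in sys.argv[1:]: print(f); analyze(f)
E
python3 ed.py w4 w5
```

```text
w4
10 [(286.8, -13), (350.8, 13)]
22 [(287.4, -11), (290.9, 6), (312.1, -2), (324.9, 3), (346.6, -5), (350.6, 12)]
34 [(287.5, -11), (291.1, 5), (312.1, -3), (325.0, 2), (346.2, -5), (350.1, 12)]
46 [(287.8, -13), (291.3, 5), (312.5, -2), (346.0, -5), (349.9, 13)]
58 [(288.2, -12), (291.8, 5), (312.6, -2), (324.9, 2), (345.8, -6), (349.7, 12)]
70 [(288.5, -12), (292.1, 5), (312.6, -2), (324.9, 2), (345.5, -5), (349.2, 12)]
82 [(288.7, -12), (292.3, 5), (307.9, -3), (329.8, 3), (345.2, -5), (348.9, 13)]
94 [(289.0, -12), (292.7, 5), (307.9, -3), (344.8, -5), (348.7, 12)]
106 [(273.6, 2), (289.6, -12), (293.0, 6), (308.2, -3), (344.5, -5), (348.3, 12)]
118 [(284.0, 17), (289.8, -11), (294.8, -6), (342.5, 6), (348.1, 13)]
130 [(287.1, 12), (290.2, -5), (295.1, -7), (342.3, 7), (347.8, 11)]
142 [(287.6, 12), (290.6, -4), (295.2, -8), (341.9, 7), (346.9, 5), (349.7, -11)]
154 [(280.1, 13), (285.6, -11), (288.3, 9), (291.0, -4), (295.7, -7), (341.8, 7), (346.8, 4), (349.3, -9)]
166 [(286.1, 21), (290.7, -14), (296.0, -6), (341.6, 6), (346.2, 4), (349.0, -12)]
178 [(288.6, 12), (291.7, -4),
[... 1252 characters left out ...]
, (341.9, -12), (349.7, 20)]
142 [(279.1, 12), (282.3, -4), (287.1, -5), (334.1, 8), (339.3, 3), (341.5, -11), (350.0, 22)]
154 [(279.6, 12), (282.7, -4), (287.7, -4), (333.9, 8), (338.2, 3), (341.2, -12), (350.2, 16)]
166 [(279.9, 13), (283.2, -5), (288.1, -5), (333.7, 8), (338.0, 3), (341.0, -13)]
178 [(280.3, 12), (283.6, -4), (288.1, -5), (333.5, 8), (335.8, -3), (338.1, 3), (340.8, -12)]
190 [(280.8, 12), (284.1, -4), (288.7, -4), (333.4, 8), (340.5, -12)]
202 [(281.2, 12), (284.2, -4), (289.0, -5), (333.1, 8), (337.2, 2), (340.2, -13)]
214 [(281.6, 12), (284.7, -4), (287.0, 4), (289.4, -8), (332.8, 13), (335.8, -5), (340.0, -13), (350.8, 6)]
226 [(304.0, -24), (331.3, 20), (339.9, -4)]
```

>>> drive_tool(motion=[[[0.5,0,0],[0,0,0.015],0],[[0.9,0,0],[0,0,0.027],0],[[0.9,0,0],[0,0,0.027],0]])

```text
time_s: 4.65
position: [0.5456, 0.1681, 0.1104]
tcp_rot: [0.257, 0.721, 0.603, 0.226]
wrist_force: [0.9, -7.9, 1.0]
gripper_width: 0.011
```

```bash
python3 st.py;python3 - <<'E'
from h import *
snap('wrist','w6')
E
python3 ed.py w6 | awk '$1==34||$1==94||$1==214||$1==226'
```

```text
t 4.65 p [0.5456 0.1681 0.1104] F tool [-7.58  2.37  0.59] T tool [-0.024 -1.087 -0.461] w 0.01096461969008666 q [ 0.181  0.464  1.872 -1.012  0.252 -0.289]
case-frame mm (x lateral,y upslope,z into) rel grasp [ 4.47 -0.07 -0.56] rot [ 0.0001 -0.0019  0.0268]
34 [(274.3, 5), (307.4, -3), (319.9, 2), (328.2, -3), (331.3, 10)]
94 [(272.6, -12), (277.8, 5), (304.0, -2), (325.9, 3), (329.1, -3), (332.2, 11)]
214 [(277.7, 12), (281.0, -4), (285.8, -5), (330.1, 8), (336.0, -13)]
226 [(278.9, 8), (304.0, -20), (331.5, 21)]
```

>>> drive_tool(motion=[[[-5.2,1.1,0],[0,0,-0.024],0],[[-10.4,2.3,0],[0,0,-0.047],0],[[-10.4,2.3,0],[0,0,-0.047],0]])

```text
time_s: 5.08
position: [0.5455, 0.1587, 0.1116]
tcp_rot: [0.261, 0.707, 0.619, 0.221]
wrist_force: [0.6, 3.9, -2.4]
gripper_width: 0.0111
```

```bash
python3 st.py;python3 - <<'E'
from h import *
snap('wrist','w7')
E
python3 ed.py w7 | awk '$1==10||$1==22||$1==34||$1==94||$1==202||$1==214||$1==226'
```

```text
t 5.075 p [0.5455 0.1587 0.1116] F tool [ 3.92 -1.5   1.86] T tool [0.54  0.605 0.435] w 0.011070133283871887 q [ 0.157  0.457  1.883 -0.999  0.232 -0.364]
case-frame mm (x lateral,y upslope,z into) rel grasp [-4.85  1.78 -0.62] rot [-0.0002  0.0018 -0.0186]
10 [(306.5, -11)]
22 [(306.0, -9), (317.6, -2), (329.9, 3)]
34 [(305.8, -10), (309.0, 2), (317.1, -2), (329.9, 2)]
94 [(305.5, -10), (311.7, -2), (332.9, 3)]
202 [(302.6, 13), (308.9, -7)]
214 [(302.4, 12), (333.8, 8)]
226 [(306.0, -30), (333.4, 28)]
```

>>> drive_tool(motion=[[[10,2.2,0],[0,0,0.037],0],[[10,2.2,0],[0,0,0.037],0],[[-0.1,4,0],[0,0,0],0],[[-0.1,4,0],[0,0,0],0],[[10,6.2,0],[0,0,0.037],0],[[10,6.2,0],[0,0,0.037],0]])

```text
time_s: 5.88
position: [0.5516, 0.1679, 0.1155]
tcp_rot: [0.258, 0.718, 0.606, 0.225]
wrist_force: [-0.0, -4.4, -2.9]
gripper_width: 0.0109
```

```bash
python3 st.py;python3 - <<'E'
from h import *
im,d,ci=snap('wrist','w8')
im,d,ci=snap('top','top8')
cv2.imwrite('pics/top8z.png',cv2.resize(im[170:260,185:300],None,fx=6,fy=6,interpolation=cv2.INTER_CUBIC)[:,:,::-1])
E
python3 ed.py w8 | awk '$1==10||$1==22||$1==34||$1==94||$1==202||$1==214||$1==226'
```

```text
t 5.875 p [0.5516 0.1679 0.1155] F tool [-4.36 -1.29  2.65] T tool [ 0.487 -0.749 -0.453] w 0.010888130665878806 q [ 0.178  0.46   1.853 -0.935  0.262 -0.379]
case-frame mm (x lateral,y upslope,z into) rel grasp [ 5.19  7.81 -0.68] rot [ 0.0002 -0.0011  0.0178]
10 [(273.3, 5), (328.8, -3), (331.8, 10)]
22 [(274.1, 5), (307.6, -3), (320.2, 2), (328.9, -2), (331.8, 10)]
34 [(274.7, 5), (307.7, -3), (320.6, 2), (328.8, -3), (331.9, 10)]
94 [(272.6, -11), (277.7, -3), (327.3, 9), (332.1, 11)]
202 [(276.0, 12), (279.1, -3), (281.7, 9), (303.3, -7), (331.8, 3), (334.9, -13)]
214 [(303.8, -28), (331.5, 28)]
226 [(304.2, -28), (331.6, 29)]
```

View pics/w8.png

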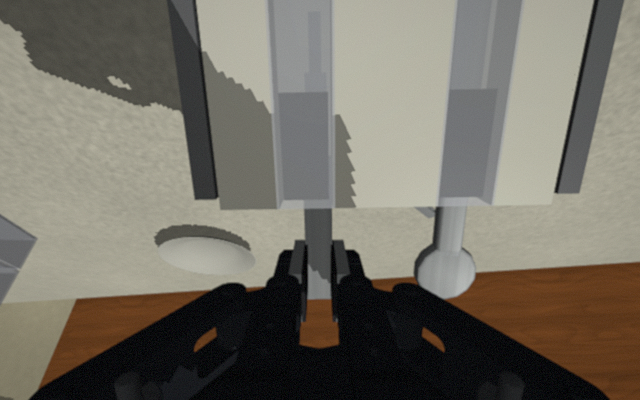

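```bash
cat > ins.py <<'E'
from h import *
import sys
B=caseR(-8.65)
def ins(fn):
    im,d,K,oo,q=load(fn); W=(cloud(fn)-[.5453,.1636,.11])@B*1000  # case-frame: x lat, y up, z into
    out=[]
    # face plane z and insert edge: for lateral strips between pockets, largest y with z near face
    for lo,hi in [(16,24),(24,32),(32,40),(40,50)]:
        m=(W[...,0]>lo)&(W[...,0]<hi)&(W[...,1]>-90)&(W[...,1]<10)&(W[...,2]>-30)&(W[...,2]<15)
        z0=np.median(W[m][:,2]); mm=m&(abs(W[...,2]-z0)<4); ys=W[mm][:,1]; out.append(round(float(np.percentile(ys,99.5)),2))
    # case side wall end
    m=(W[...,0]>109)&(W[...,0]<118)&(W[...,1]>-90)&(W[...,1]<30)&(W[...,2]>-35)&(W[...,2]<15)
    return out,(np.percentile(W[m][:,1],99.5).round(2) if m.any() else None)
for f in sys.argv[1:]: print(f,ins(f))
E
python3 ins.py w1 w2 w3 w4 w5 w7 w8 top0 top8
```

```text
w1 ([-24.36, -24.46, -24.38, -24.39], np.float64(-28.74))
w2 ([3.93, -10.11, -23.98, -23.98], np.float64(-29.07))
w3 ([-6.07, -24.05, -23.93, -23.97], np.float64(-28.83))
w4 ([-6.16, -24.43, -24.39, -24.37], np.float64(-29.14))
w5 ([-6.1, -24.38, -24.33, -24.3], np.float64(-28.78))
w7 ([-24.26, -23.99, -24.08, -24.19], np.float64(-28.95))
w8 ([1.98, 1.48, -24.21, -23.94], np.float64(-29.09))
top0 ([-22.11, -22.68, -22.59, -22.44], np.float64(-26.8))
  return _methods._mean(a, axis=axis, dtype=dtype,
  ret = ret.dtype.type(ret / rcount)
Traceback (most recent call last):
  File "ins.py", line 14, in <module>
    for f in sys.argv[1:]: print(f,ins(f))
                                   ~~~^^^
  File "ins.py", line 10, in ins
    z0=np.median(W[m][:,2]); mm=m&(abs(W[...,2]-z0)<4); ys=W[mm][:,1]; out.append(round(float(np.percentile(ys,99.5)),2))
                                                                                              ~~~~~~~~~~~~~^^^^^^^^^
IndexError: index -1 is out of bounds for axis 0 with size 0
```

>>> drive_tool(motion=[[[-9.7,2.2,0],[0,0,-0.033],0],[[-9.7,2.2,0],[0,0,-0.033],0],[[-0.4,4,0],[0,0,-0.002],0],[[-0.4,4,0],[0,0,-0.002],0],[[-9.6,6.2,0],[0,0,-0.033],0],[[-9.6,6.2,0],[0,0,-0.033],0],[[-0.4,8,0],[0,0,-0.002],0],[[-0.4,8,0],[0,0,-0.002],0],[[-9.5,10.2,0],[0,0,-0.033],0],[[-9.5,10.2,0],[0,0,-0.033],0],[[-0.3,12,0],[0,0,-0.002],0],[[-0.3,12,0],[0,0,-0.002],0]])

```text
time_s: 7.48
position: [0.5606, 0.1664, 0.1233]
tcp_rot: [0.258, 0.717, 0.607, 0.225]
wrist_force: [0.4, -2.4, -2.7]
gripper_width: 0.0108
```

```bash
python3 st.py;python3 - <<'E'
from h import *
im,d,ci=snap('wrist','w9')
E
python3 ins.py w9
python3 ed.py w9 | awk '$1==10||$1==22||$1==34||$1==94||$1==202||$1==214||$1==226'
```

```text
t 7.475 p [0.5606 0.1664 0.1233] F tool [-2.36 -1.09  2.55] T tool [ 0.48  -0.441 -0.307] w 0.010776663684548222 q [ 0.17   0.455  1.825 -0.833  0.277 -0.493]
case-frame mm (x lateral,y upslope,z into) rel grasp [ 5.06 19.86 -0.73] rot [-0.0003  0.0005  0.0153]
w9 ([9.5, -24.18, -24.01, -24.25], np.float64(-29.06))
10 [(274.5, 5), (329.8, -3), (332.8, 10)]
22 [(269.6, -11), (274.8, 5), (308.4, -2), (321.1, 2), (329.8, -3), (332.9, 11)]
34 [(270.2, -12), (275.5, 5), (308.8, -3), (321.1, 2), (329.8, -3), (332.9, 11)]
94 [(273.4, -12), (278.8, -4), (328.0, 9), (333.0, 11)]
202 [(303.8, -28), (327.8, -2), (331.6, 29)]
214 [(304.1, -31), (331.7, 29)]
226 [(304.4, -26), (331.8, 29)]
```

>>> drive_tool(motion=[[[-9.7,2.2,0],[0,0,-0.03],0],[[-9.7,2.2,0],[0,0,-0.03],0],[[-0.4,4,0],[0,0,-0.002],0],[[-0.4,4,0],[0,0,-0.002],0],[[-9.6,6.2,0],[0,0,-0.03],0],[[-9.6,6.2,0],[0,0,-0.03],0],[[-0.4,8,0],[0,0,-0.002],0],[[-0.4,8,0],[0,0,-0.002],0],[[-9.5,10.2,0],[0,0,-0.03],0],[[-9.5,10.2,0],[0,0,-0.03],0],[[-0.3,12,0],[0,0,-0.002],0],[[-0.3,12,0],[0,0,-0.002],0]])

```text
time_s: 9.02
position: [0.5698, 0.1646, 0.1311]
tcp_rot: [0.258, 0.717, 0.608, 0.225]
wrist_force: [0.8, -2.1, -1.6]
gripper_width: 0.0111
```

```bash
python3 st.py;python3 - <<'E'
from h import *
im,d,ci=snap('wrist','w10')
E
python3 ins.py w10
python3 ed.py w10 | awk '$1==10||$1==22||$1==34||$1==94||$1==202||$1==214||$1==226'
```

```text
t 9.025 p [0.5698 0.1646 0.1311] F tool [-1.92 -0.15  1.93] T tool [ 0.406 -0.34  -0.212] w 0.011105158966185196 q [ 0.162  0.45   1.797 -0.745  0.295 -0.591]
case-frame mm (x lateral,y upslope,z into) rel grasp [ 4.65 32.01 -0.75] rot [-0.0006  0.0008  0.0133]
w10 ([-24.07, -23.99, -23.86, -24.09], np.float64(-28.83))
10 [(270.5, -11), (275.8, 5), (331.1, -4), (334.3, 11)]
22 [(271.2, -12), (276.5, 4), (309.5, -2), (331.2, -3), (334.3, 11)]
34 [(271.7, -12), (277.5, -4), (329.2, 9), (334.3, 11)]
94 [(274.7, -12), (280.4, -4), (329.3, 9), (334.3, 11)]
202 [(304.0, -32), (332.1, 30)]
214 [(304.2, -27), (332.0, 28)]
226 [(304.6, -27), (331.9, 30)]
```

View pics/w10.png

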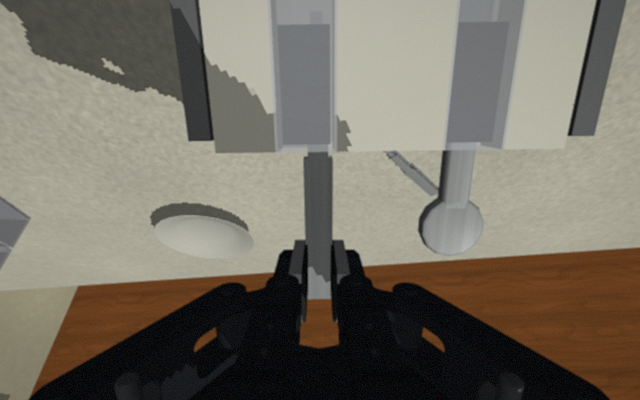

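The tweezers have come out 32 mm and hang straight at columns 304–332. The insert edge is still at -24 mm, so it hasn't moved. I keep going.

>>> drive_tool(motion=[[[-9.2,2.2,0],[0,0,-0.026],0],[[-9.2,2.2,0],[0,0,-0.026],0],[[0,4,0],[0,0,-0.001],0],[[0,4,0],[0,0,-0.001],0],[[-9.1,6.2,0],[0,0,-0.026],0],[[-9.1,6.2,0],[0,0,-0.026],0],[[0,8,0],[0,0,-0.001],0],[[0,8,0],[0,0,-0.001],0],[[-9.1,10.2,0],[0,0,-0.026],0],[[-9.1,10.2,0],[0,0,-0.026],0],[[0.1,12,0],[0,0,-0.001],0],[[0.1,12,0],[0,0,-0.001],0]])

```text
time_s: 10.58
position: [0.5787, 0.1628, 0.1387]
tcp_rot: [0.258, 0.716, 0.608, 0.225]
wrist_force: [0.3, -1.6, -1.6]
gripper_width: 0.0107
```

```bash
python3 st.py;python3 - <<'E'
from h import *
im,d,ci=snap('wrist','w11')
E
python3 ins.py w11
```

```text
t 10.575 p [0.5787 0.1628 0.1387] F tool [-1.49 -0.59  1.62] T tool [ 0.45  -0.284 -0.282] w 0.010700525002415391 q [ 0.155  0.447  1.769 -0.67   0.316 -0.676]
case-frame mm (x lateral,y upslope,z into) rel grasp [ 4.21 43.84 -0.74] rot [-0.0003  0.0005  0.0117]
w11 ([-23.95, -23.86, -23.78, -24.03], np.float64(-28.83))
```

>>> drive_tool(motion=[[[-8.8,2.2,0],[0,0,-0.024],0],[[-8.8,2.2,0],[0,0,-0.024],0],[[0.4,4,0],[0,0,0],0],[[0.4,4,0],[0,0,0],0],[[-8.7,6.2,0],[0,0,-0.024],0],[[-8.7,6.2,0],[0,0,-0.024],0],[[0.5,8,0],[0,0,0],0],[[0.5,8,0],[0,0,0],0],[[-8.6,10.2,0],[0,0,-0.024],0],[[-8.6,10.2,0],[0,0,-0.024],0],[[0.5,12,0],[0,0,0],0],[[0.5,12,0],[0,0,0],0]])

```text
time_s: 12.12
position: [0.5877, 0.1615, 0.1464]
tcp_rot: [0.258, 0.716, 0.608, 0.225]
wrist_force: [-1.1, -2.6, -1.6]
gripper_width: 0.0108
```

```bash
python3 st.py;python3 - <<'E'
from h import *
im,d,ci=snap('wrist','w12')
E
python3 ins.py w12
```

```text
t 12.125 p [0.5877 0.1615 0.1464] F tool [-2.78 -1.55  0.79] T tool [ 0.527 -0.495 -0.293] w 0.010769142308475392 q [ 0.149  0.444  1.739 -0.607  0.34  -0.747]
case-frame mm (x lateral,y upslope,z into) rel grasp [ 4.3  55.77 -0.75] rot [-0.0002  0.0002  0.0113]
w12 ([-23.73, -23.71, -23.75, -23.7], np.float64(-28.62))
```

>>> drive_tool(motion=[[[-8.7,2.2,0],[0,0,-0.022],0],[[-8.7,2.2,0],[0,0,-0.022],0],[[0.3,4,0],[0,0,0],0],[[0.3,4,0],[0,0,0],0],[[-8.7,6.2,0],[0,0,-0.022],0],[[-8.7,6.2,0],[0,0,-0.022],0],[[0.4,8,0],[0,0,0],0],[[0.4,8,0],[0,0,0],0],[[-8.6,10.2,0],[0,0,-0.022],0],[[-8.6,10.2,0],[0,0,-0.022],0],[[0.4,12,0],[0,0,0],0],[[0.4,12,0],[0,0,0],0]])

```text
time_s: 13.68
position: [0.5968, 0.1603, 0.1541]
tcp_rot: [0.258, 0.716, 0.608, 0.224]
wrist_force: [-1.3, -3.7, -2.2]
gripper_width: 0.011
```

```bash
python3 st.py;python3 - <<'E'
from h import *
im,d,ci=snap('wrist','w13')
E
python3 ins.py w13
```

```text
t 13.675 p [0.5968 0.1603 0.1541] F tool [-3.91 -1.89  1.2 ] T tool [ 0.646 -0.524 -0.306] w 0.011026803323297562 q [ 0.144  0.443  1.709 -0.553  0.364 -0.808]
case-frame mm (x lateral,y upslope,z into) rel grasp [ 4.51 67.77 -0.74] rot [-0.0001  0.0001  0.0112]
w13 ([-23.61, -23.56, -23.61, -23.6], np.float64(-28.44))
```

View pics/w13.png

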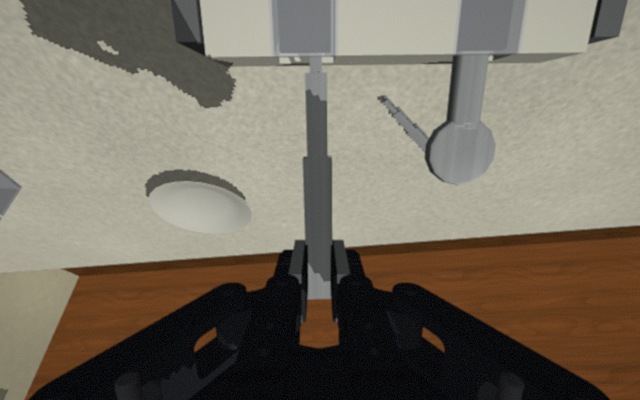

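Only the narrow tip (column 316, above row 75) is still inside the pocket.

>>> drive_tool(motion=[[[-9.0,2.2,0],[0,0,-0.022],0],[[-9.0,2.2,0],[0,0,-0.022],0],[[0.1,4,0],[0,0,0],0],[[0.1,4,0],[0,0,0],0],[[-9.0,6.2,0],[0,0,-0.022],0],[[-9.0,6.2,0],[0,0,-0.022],0],[[0.1,8,0],[0,0,0],0],[[0.1,8,0],[0,0,0],0],[[-9.0,10.2,0],[0,0,-0.022],0],[[-9.0,10.2,0],[0,0,-0.022],0],[[0.1,12,0],[0,0,0],0],[[0.1,12,0],[0,0,0],0]])

```text
time_s: 15.22
position: [0.6059, 0.1589, 0.1619]
tcp_rot: [0.258, 0.716, 0.608, 0.224]
wrist_force: [-3.0, -2.2, -1.3]
gripper_width: 0.0109
```

>>> drive_tool(motion=[[[-9.0,2.2,0],[0,0,-0.022],0],[[-9.0,2.2,0],[0,0,-0.022],0],[[0.1,4,0],[0,0,0],0],[[0.1,4,0],[0,0,0],0],[[-9.0,6.2,0],[0,0,-0.022],0],[[-9.0,6.2,0],[0,0,-0.022],0],[[-4.5,9,0],[0,0,-0.011],0],[[-4.4,16,0],[0,0,-0.011],0],[[-4.3,24,0],[0,0,-0.011],0],[[-4.3,24,0],[0,0,-0.011],0]])

```text
time_s: 16.48
position: [0.6242, 0.1516, 0.178]
tcp_rot: [0.26, 0.713, 0.612, 0.224]
wrist_force: [-0.2, -0.4, -0.8]
gripper_width: 0.0111
```

```bash
python3 st.py;python3 - <<'E'
from h import *
im,d,ci=snap('wrist','w14')
im,d,ci=snap('scene','scene14')
im,d,ci=snap('top','top14')
E
python3 ins.py w14
```

```text
t 16.475 p [0.6242 0.1516 0.178 ] F tool [-0.38 -0.61  0.57] T tool [ 0.328 -0.016 -0.029] w 0.011052683152073127 q [ 0.118  0.439  1.621 -0.418  0.433 -0.977]
case-frame mm (x lateral,y upslope,z into) rel grasp [ -0.   104.83  -0.84] rot [-0.0018  0.001   0.0019]
  return _methods._mean(a, axis=axis, dtype=dtype,
  ret = ret.dtype.type(ret / rcount)
Traceback (most recent call last):
  File "ins.py", line 14, in <module>
    for f in sys.argv[1:]: print(f,ins(f))
                                   ~~~^^^
  File "ins.py", line 10, in ins
    z0=np.median(W[m][:,2]); mm=m&(abs(W[...,2]-z0)<4); ys=W[mm][:,1]; out.append(round(float(np.percentile(ys,99.5)),2))
                                                                                              ~~~~~~~~~~~~~^^^^^^^^^
IndexError: index -1 is out of bounds for axis 0 with size 0
```

View pics/w14.png

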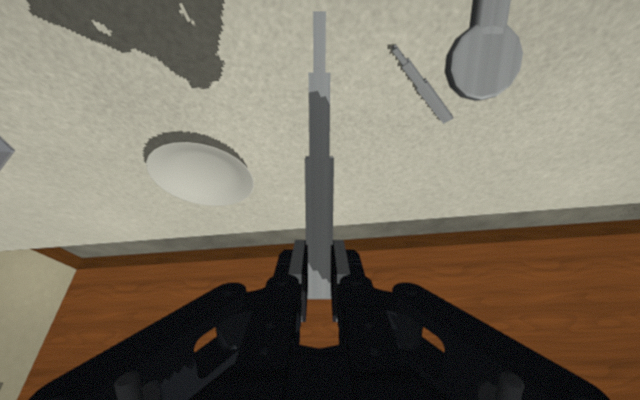

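View pics/scene14.png

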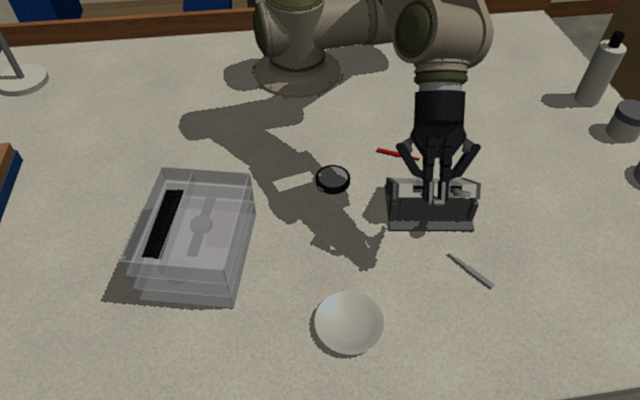

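The tweezers are free: their tip is at (320,12), clear of the case, and the body runs straight along column 320. Next I measure the tray pose and how the tweezers sit in the grip.

Run:
```python
from fit import *
W=cloud('w14'); im,d,K,oo,q=load('w14'); 
# tool frame from camera pose (cam in tool known const)
o=bot.get_obs(); R0=rot(o['tcp_rot']).as_matrix(); T=(W-o['position'])@R0*1000
V,U=np.mgrid[:400,:640]
m=(abs(T[...,0])<9)&(T[...,1]<25)&(T[...,1]>-130)&(T[...,2]>-10)&(T[...,2]<45)&(V<238)
P=T[m]; print(len(P),P.min(0),P.max(0))
for a in range(-120,20,20):
    s=P[(P[:,1]>a)&(P[:,1]<a+20)]; 
    if len(s): print(a,len(s),np.median(s,0).round(2), s[:,0].min().round(1),s[:,0].max().round(1))
im=load('top14')[0]
cv2.imwrite('pics/top14z.png',cv2.resize(im[120:270,375:510],None,fx=4,fy=4,interpolation=cv2.INTER_CUBIC)[:,:,::-1])
W=cloud('top0')
for v in range(130,262,6): print(v,(W[v,385:505:6,2]*1000).round().astype('float'))
```

```text
4873 [  -5.5993 -107.353     6.7797] [  7.445  -12.2282  16.462 ]
-120 281 [   1.16 -103.71    9.31] -1.2 3.5
-100 802 [  1.15 -88.11   9.64] -3.4 5.3
-80 1057 [  1.13 -70.18   9.08] -3.5 5.5
-60 1157 [  1.12 -48.93   9.05] -5.6 7.4
-40 1172 [  1.1  -30.22   9.03] -5.4 7.4
-20 404 [  1.09 -16.27   9.01] -5.6 7.3
130 [ 0.  2.  0.  1. -0. -1.  0.  1. -1.  1. -1. -3.  3. -4.  1.  1. -2.  0.
  2. -3.]
136 [  4.  -2.  -3.  -3.   2.  -2. 122. 117.   2.   1.  -7.  -5.  -3.   3.
  -3.  nan   0.   2.   0.   1.]
142 [  0.   1.   2.   3.   2.  78.  87.  88. 100. 110. 115. 119.   0.   4.
  -3.   4.  -2.   1.   3.  -1.]
148 [  2.  -0.  -1.  -1.  -1. 104.  83.  81.  83.  84.  81.  88. 100. 107.
 118. 117.  -1.  -2.   1.  -1.]
154 [  1.  -0.   1.   2.  19. 119.  84.  84.  83.  83.  85.  83.  80.  95.
  81.  85.  97. 103. 118.  -0.]
160 [ -1.   2.   3.  -0.  48.  83.  84.  82.  80.  82.  81.  81.  84. 103.
  83.  82.  84.  87. 116.   0.]
166 [  1.   0.  -3.  -0.  72.  84.  85.  85.  82.  79.  82.  82.  83. 113.
  84.  85.  83.  86.  -1.   4.]
172 [ 4.  1.  1.  0. 94. 86. 83. 82. 82. 82. 87. 82. 82. 
[... 807 characters left out ...]
.  81.  85.  82.  84.  85.  83. 110.  88.  87.
  82.  83. 117.   1.  -3.   1.]
226 [  3.  -1. 104.  84.  84.  82.  85.  84.  85.  85.  83. 113.  88.  80.
  89.  90.   1.   1.  -0.   0.]
232 [  1.  nan  89. 107. 117.  78.  83.  83.  80.  84.  85.  85.  90.  88.
  85.  97.  -2.   1.  -0.   2.]
238 [  0.  -1.   0.  16.  40.  67.  91. 110. 119.  85.  94.  81.  81.  80.
  82. 103.   0.  -0.  -5.  -2.]
244 [  1.   2.   1.  -3.   3.   3.   0.  19.  44.  68.  89. 112. 119.  85.
  82. 116.   2.  -3.   2.   0.]
250 [ -0.   3.   3.   0.  -0.   1.   4.   2.  -1.  -2.   0.  17.  48.  71.
  92. 117.   2.  -3.  -1.   1.]
256 [ 3.  2.  1.  2. -3. -1. -1. -0.  3. -0.  1.  1. -2.  1. -1. -1. -3.  2.
 -2.  0.]
```

View pics/top14z.png

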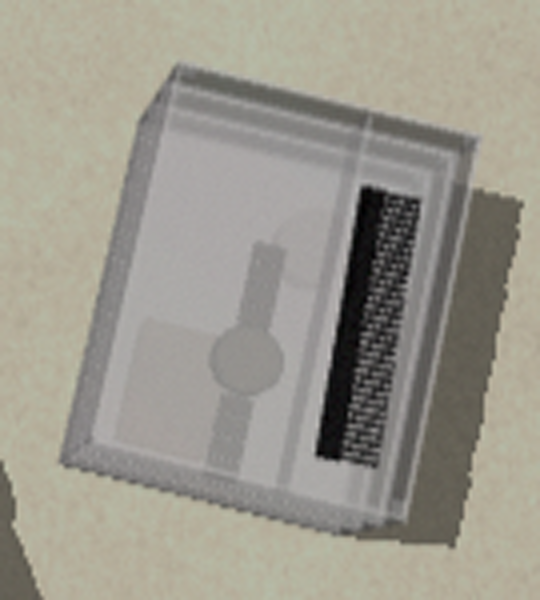

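Run:
```python
from fit import *
W=cloud('top0'); V,U=np.mgrid[:400,:640]
reg=(U>375)&(U<510)&(V>125)&(V<270)
P=W[reg&(W[...,2]>.111)&(W[...,2]<.124)][:,:2]
r=cv2.minAreaRect((P*1000).astype(np.float32)); print(r,cv2.boxPoints(r))
# model fit: trimmed distance to outer rim centreline rectangle
def res(p):
    c,s=np.cos(p[2]),np.sin(p[2]); L=(P-p[:2])@np.array([[c,-s],[s,c]])
    dx=np.abs(np.abs(L[:,0])-.1035); dy=np.abs(np.abs(L[:,1])-.0805); dd=np.abs(L[:,1]+.0235)
    return np.minimum(np.minimum(dx,dy),np.minimum(dd,.008))
a=np.radians(-12)
best=min((least_squares(res,[r[0][0]/1000+i,r[0][1]/1000+j,a+k],loss='soft_l1',f_scale=.002) for i in(-.006,0,.006) for j in(-.006,0,.006) for k in (-.05,0,.05)),key=lambda s:s.cost)
print(best.x,np.degrees(best.x[2]),best.cost,len(P))
c,s=np.cos(best.x[2]),np.sin(best.x[2]); 
# comb pixels (dark)
im=load('top0')[0].astype(int).sum(2); m=(U>450)&(U<485)&(V>160)&(V<242)&(im<120)
C=W[m][:,:2]; C=C[~np.isnan(C[:,0])]; L=(C-best.x[:2])@np.array([[c,-s],[s,c]]); print('comb local',L.mean(0),np.percentile(L,[1,99],axis=0), cv2.minAreaRect((C*1000).astype(np.float32)))
# project model corners on image
im=load('top14')[0].copy()
A=np.array([[c,-s],[s,c]])
def poly(x0,x1,y0,y1,z,col):
    q=np.array([[x0,y0],[x1,y0],[x1,y1],[x0,y1]])@A.T+best.x[:2]; q=np.c_[q,np.full(4,z)]
    uv=proj('top14',q); uv=((uv-[375,120])*4).astype(int); cv2.polylines(big,[uv],True,col,1)
big=cv2.resize(im[120:270,375:510],None,fx=4,fy=4,interpolation=cv2.INTER_CUBIC)
poly(-.105,.105,-.082,.082,.118,(255,0,0)); poly(-.102,.102,-.022,.079,.083,(0,255,0)); poly(-.105,.105,-.082,.082,0,(0,0,255))
cv2.imwrite('pics/trayfit.png',big[:,:,::-1])
```

```text
((560.041748046875, -240.17227172851562), (165.2375946044922, 211.78604125976562), 75.94384765625) [[ 437.2535 -294.5988]
 [ 642.6983 -346.0358]
 [ 682.83   -185.7458]
 [ 477.3852 -134.3087]]
[ 0.5594 -0.2395 -0.2447] -14.021801124153338 0.0007315266226218391 955
comb local [-0.0009 -0.0464] [[-0.0758 -0.0661]
 [ 0.0697 -0.0349]] ((543.4925537109375, -289.240234375), (31.897640228271484, 147.17726135253906), 78.20742797851562)
```

View pics/trayfit.png

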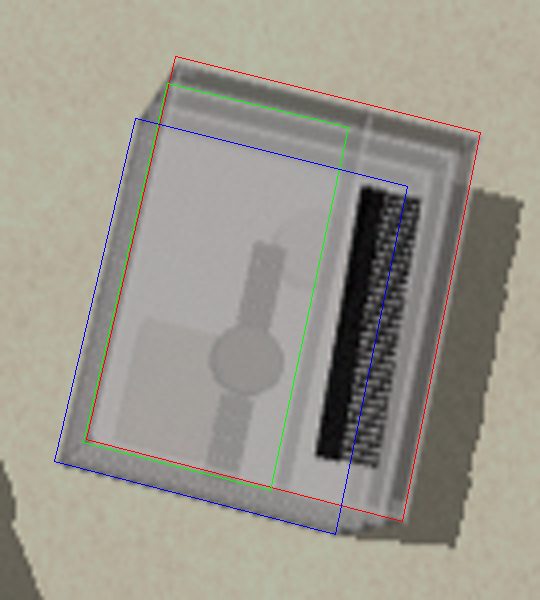

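Run:
```python
from fk import *
np.set_printoptions(precision=3,suppress=True)
o=bot.get_obs(); q=o['joint_positions']; R0=rot(o['tcp_rot']); p0=o['position']
print('fk err',(fk(q)[0]-p0)*1000)
Rt=R.from_euler('z',-14.02,degrees=True).as_matrix()@caseR(0,0)
bay=np.array([.5663,-.2118,.083]); 
tgt=bay+.044*Rt[:,1]; tgt[2]=.215
dr=(R0.inv()*R.from_matrix(Rt)).as_rotvec(); print('tgt',tgt,'dr',dr,'lift in tool',R0.inv().apply([0,0,.06])*1000,'shift',R0.inv().apply(tgt-p0)*1000)
pts=[]
for s in np.linspace(0,1,11):
    p=p0+s*(tgt-p0); p[2]+=.05*np.sin(np.pi*s); Rr=(R0*R.from_rotvec(dr*s)).as_matrix()
    q2,c=ik(p,Rr,q); print(round(s,1),q2,c, 'shift',(R0.inv().apply(p-p0)*1000).round(0),'rot',(dr*s).round(3)); q=q2
q2,c=ik(tgt-[0,0,.113],Rt,q);print(q2,c)
```

```text
fk err [ 0.081 -0.16  -0.13 ]
tgt [ 0.609 -0.222  0.215] dr [ 0.698 -0.034  0.089] lift in tool [  0.087  38.567 -45.963] shift [-371.888   57.143   -2.136]
0.0 [ 0.119  0.439  1.623 -0.419  0.433 -0.976] 1.2502768383377585e-27 shift [0. 0. 0.] rot [ 0. -0.  0.]
0.1 [ 0.038  0.399  1.587 -0.218  0.547 -1.22 ] 6.3887738987752436e-24 shift [-37.  16. -12.] rot [ 0.07  -0.003  0.009]
0.2 [-0.042  0.371  1.54  -0.1    0.678 -1.381] 1.4079703451437324e-28 shift [-74.  30. -23.] rot [ 0.14  -0.007  0.018]
0.3 [-0.119  0.357  1.486 -0.03   0.81  -1.493] 8.297869165392406e-31 shift [-112.   43.  -32.] rot [ 0.209 -0.01   0.027]
0.4 [-0.192  0.357  1.428  0.011  0.937 -1.577] 2.5893165137314192e-30 shift [-149.   53.  -37.] rot [ 0.279 -0.014  0.035]
0.5 [-0.261  0.371  1.369  0.034  1.054 -1.643] 1.158157507926325e-18 shift [-186.   61.  -39.] rot [ 0.349 -0.017  0.044]
0.6 [-0.325  0.395  1.31   0.044  1.16  -1.698] 1.672630352499091e-19 shift [-223.   65.  -38.] rot [ 0.419 -0.02   0.053]
0.7 [-0.384  0.43   1.251  0.044  1.256 -1.746] 4.2557066226785513e-20 shift [-260.   66.  -32.] rot [ 0.488 -0.024  0.062]
0.8 [-0.438  0.473  1.191  0.035  1.343 -1.787] 1.7127039835579908e-20 shift [-297.   65.  -24.] rot [ 0.558 -0.027  0.071]
0.9 [-0.487  0.524  1.127  0.021  1.424 -1.825] 1.085026916545303e-20 shift [-335.   61.  -14.] rot [ 0.628 -0.03   0.08 ]
1.0 [-0.532  0.58   1.057  0.     1.505 -1.859] 1.0067253872857078e-20 shift [-372.   57.   -2.] rot [ 0.698 -0.034  0.089]
[-0.532  0.678  1.211  0.     1.252 -1.859] 5.376965293135836e-29
```

>>> drive_tool(motion=[[[-5,16,-12],[0,0,0],0],[[-37,24,-18],[0.07,-0.003,0.009],0],[[-74,32,-24],[0.14,-0.007,0.018],0],[[-112,43,-32],[0.209,-0.01,0.027],0],[[-149,53,-37],[0.279,-0.014,0.035],0],[[-186,61,-39],[0.349,-0.017,0.044],0],[[-223,65,-38],[0.419,-0.02,0.053],0],[[-260,66,-32],[0.488,-0.024,0.062],0],[[-297,65,-24],[0.558,-0.027,0.071],0],[[-335,61,-14],[0.628,-0.03,0.08],0],[[-371.9,57.1,-2.1],[0.698,-0.034,0.089],0],[[-371.9,57.1,-2.1],[0.698,-0.034,0.089],0]])

```text
time_s: 18.12
position: [0.6088, -0.2248, 0.213]
tcp_rot: [-0.001, 0.789, 0.614, -0.001]
wrist_force: [-1.0, 1.6, -1.3]
gripper_width: 0.011
```

>>> drive_tool(motion=[[[0,0,0],[0,0,0],0],[[0,0,0],[0,0,0],0]])

```text
time_s: 18.38
position: [0.6092, -0.2213, 0.2158]
tcp_rot: [0.0, 0.788, 0.616, 0.0]
wrist_force: [0.2, -0.3, -0.2]
gripper_width: 0.011
```

Run:
```python
from fit import *
im,d,ci=snap('wrist','w15')
im2,d2,ci2=snap('top','top15')
o=bot.get_obs(); R0=rot(o['tcp_rot']).as_matrix()
Rt=R.from_euler('z',-14.02,degrees=True).as_matrix()@caseR(0,0)
bay=np.array([.5663,-.2118,.083]); tgt=bay+.044*Rt[:,1]; tgt[2]=.1035
print(o['time_s'],o['position'],rel(tgt,Rt,o),'F',o['wrist_force'],o['gripper_width'])
T=(cloud('w15')-o['position'])@R0*1000; V,U=np.mgrid[:400,:640]
m=(abs(T[...,0])<9)&(T[...,1]<25)&(T[...,1]>-130)&(T[...,2]>-10)&(T[...,2]<45)&(V<238)
P=T[m]; print(P.min(0),P.max(0),np.polyfit(P[:,1],P[:,2],1),np.polyfit(P[:,1],P[:,0],1))
cv2.imwrite('pics/top15z.png',cv2.resize(im2[120:270,375:510],None,fx=4,fy=4,interpolation=cv2.INTER_CUBIC)[:,:,::-1])
```

```text
18.475 [ 0.6092 -0.2215  0.2157] (array([ -1. ,  -0.1, 112.2]), array([0.0009, 0.    , 0.0009])) F [ 0.3516  0.2118 -0.982 ] 0.011215638702951594
[  -5.5615 -109.0751    6.6767] [  7.5148 -14.0622  16.1973] [-0.006   8.5376] [-0.0008  0.9653]
```

View pics/w15.png

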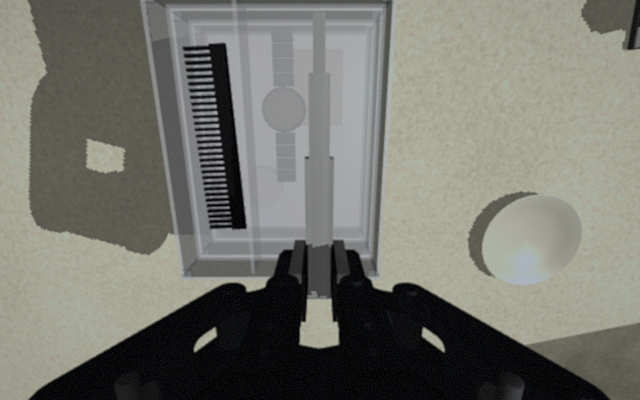

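View pics/top15.png

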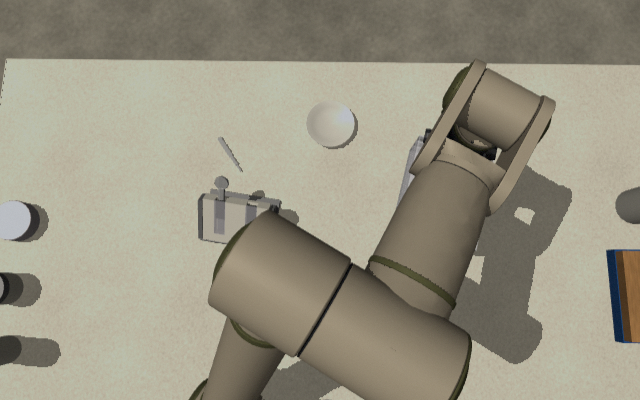

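The wrist view shows the tweezers (column 320) hanging over the wide compartment, with its divider near column 245 and its far wall near 378. The comb is to the left. I check the tray model against this view.

Run:
```python
from fit import *
W=cloud('w15'); im=load('w15')[0].copy()
x=[.5594,-.2395]; a=-.2447; c,s=np.cos(a),np.sin(a); A=np.array([[c,-s],[s,c]])
def poly(x0,x1,y0,y1,z,col):
    q=np.array([[x0,y0],[x1,y0],[x1,y1],[x0,y1]])@A.T+x; q=np.c_[q,np.full(4,z)]
    cv2.polylines(im,[proj('w15',q).astype(int)],True,col,1)
poly(-.105,.105,-.082,.082,.118,(255,0,0)); poly(-.102,.102,-.022,.079,.083,(0,255,0))
cv2.imwrite('pics/w15f.png',im[:,:,::-1])
L=(W[...,:2]-x)@A; z=W[...,2]
m=(abs(L[...,0])<.07)&(L[...,1]>-.015)&(L[...,1]<.03)&(z<.1)&(z>.07); print('floor z',np.nanmedian(z[m]))
```

```text
floor z 0.08351663685417679
```

View pics/w15f.png

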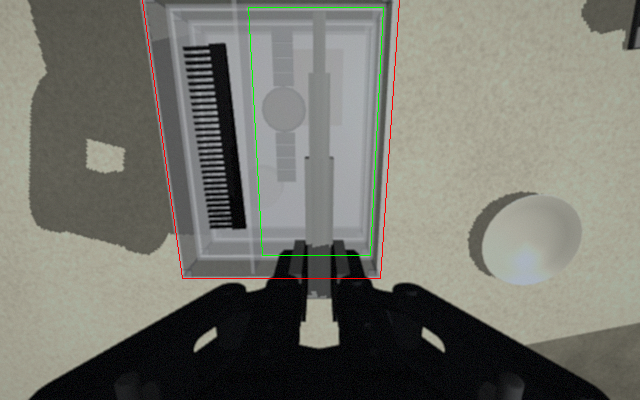

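>>> drive_tool(motion=[[[0,0,15],[0,0,0],0],[[0,0,35],[0,0,0],0],[[0,0,55],[0,0,0],0],[[0,0,75],[0,0,0],0],[[0,0,90],[0,0,0],0],[[0,0,99],[0,0,0],0],[[0,0,103],[0,0,0],0],[[0,0,106],[0,0,0],0],[[0,0,108],[0,0,0],0],[[0,0,109],[0,0,0],0],[[0,0,109],[0,0,0],0]])

```text
time_s: 19.85
position: [0.6092, -0.2225, 0.1062]
tcp_rot: [0.0, 0.788, 0.615, 0.0]
wrist_force: [-0.2, 0.4, 0.5]
gripper_width: 0.0108
```

```bash
python3 st.py
python3 - <<'E'
from h import *
im,d,ci=snap('scene','scene16'); cv2.imwrite('pics/s16z.png',cv2.resize(im[130:320,100:280],None,fx=3.1,fy=3.1,interpolation=cv2.INTER_CUBIC)[:,:,::-1])
E
```

```text
t 19.85 p [ 0.6092 -0.2225  0.1062] F tool [ 0.37 -0.3  -0.52] T tool [-0.008 -0.01   0.014] w 0.010778544630035402 q [-0.532  0.674  1.207  0.     1.261 -1.858]
case-frame mm (x lateral,y upslope,z into) rel grasp [-372.07   90.44   80.81] rot [ 0.6974 -0.0327  0.0902]
```

View pics/s16z.png

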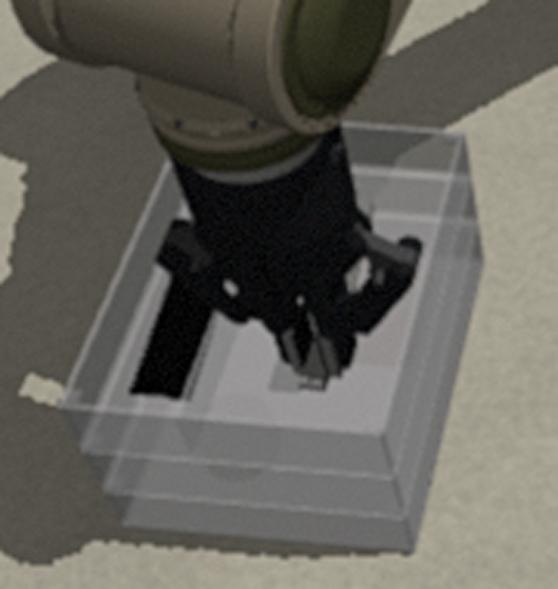

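>>> drive_tool(motion=[[[0,0,1],[0,0,0],0],[[0,0,2],[0,0,0],0],[[0,0,3],[0,0,0],0],[[0,0,3],[0,0,0],0]])

```text
time_s: 20.4
position: [0.6091, -0.2224, 0.103]
tcp_rot: [-0.0, 0.788, 0.615, 0.0]
wrist_force: [0.2, -0.6, 0.6]
gripper_width: 0.0112
```

```bash
python3 st.py
```

```text
t 20.4 p [ 0.6091 -0.2224  0.103 ] F tool [-0.52  0.3  -0.63] T tool [ 0.005  0.014 -0.005] w 0.011223751785687661 q [-0.532  0.677  1.211  0.     1.254 -1.858]
case-frame mm (x lateral,y upslope,z into) rel grasp [-372.03   88.3    83.24] rot [ 0.6978 -0.0326  0.0902]
```

>>> drive_tool(motion=[[[0,0,0.5],[0,0,0],0],[[0,0,1],[0,0,0],0],[[0,0,1],[0,0,0],0]])

```text
time_s: 20.78
position: [0.6092, -0.2225, 0.1026]
tcp_rot: [0.0, 0.788, 0.615, 0.0]
wrist_force: [-1.8, 1.0, 5.5]
gripper_width: 0.0112
```

```bash
python3 st.py
```

```text
t 20.775 p [ 0.6092 -0.2225  0.1026] F tool [ 0.54 -1.96 -5.48] T tool [0.294 0.02  0.006] w 0.011161378426275822 q [-0.532  0.677  1.211  0.     1.252 -1.858]
case-frame mm (x lateral,y upslope,z into) rel grasp [-372.06   88.1    83.6 ] rot [ 0.6972 -0.0329  0.0901]
```

>>> drive_tool(motion=[[[0,0,-0.4],[0,0,0],0],[[0,0,-0.4],[0,0,0],14],[[0,0,-0.4],[0,0,0],16],[[0,0,-0.4],[0,0,0],18],[[0,0,-0.4],[0,0,0],22],[[0,0,-0.4],[0,0,0],28],[[0,0,-0.4],[0,0,0],30],[[0,0,-0.4],[0,0,0],30]])

```text
time_s: 21.78
position: [0.6091, -0.2224, 0.1025]
tcp_rot: [-0.0, 0.788, 0.615, 0.0]
wrist_force: [0.3, 0.5, -0.2]
gripper_width: 0.03
```

```bash
python3 st.py
python3 - <<'E'
from h import *
snap('wrist','w17')
E
```

```text
t 21.775 p [ 0.6091 -0.2224  0.1025] F tool [0.58 0.19 0.21] T tool [ 0.004 -0.036 -0.031] w 0.02998784710871889 q [-0.532  0.678  1.211  0.     1.253 -1.858]
case-frame mm (x lateral,y upslope,z into) rel grasp [-372.03   87.99   83.63] rot [ 0.6977 -0.0327  0.0902]
```

View pics/w17.png

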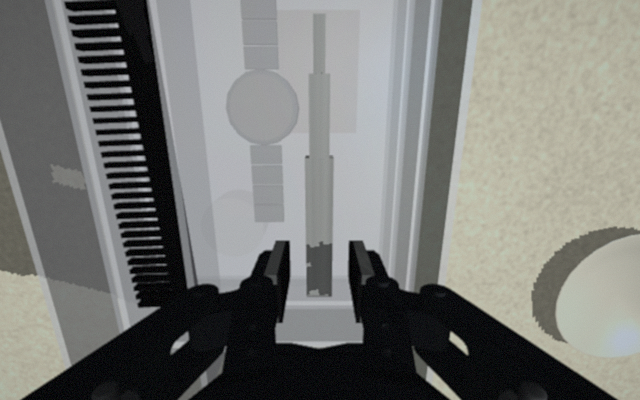

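The fingers are open on either side of the tweezers, which lie straight on the floor of the wide compartment (column 318, rows 15–297). I retreat straight up, then move clear so the cameras can check everything.

>>> drive_tool(motion=[[[0,0,-5],[0,0,0],30],[[0,0,-20],[0,0,0],30],[[0,0,-50],[0,0,0],30],[[0,0,-90],[0,0,0],30],[[0,0,-130],[0,0,0],30],[[0,0,-160],[0,0,0],30],[[0,-40,-180],[0,0,0],30],[[0,-90,-190],[0,0,0],30],[[0,-140,-200],[0,0,0],30],[[0,-190,-200],[0,0,0],30],[[0,-230,-200],[0,0,0],30],[[0,-230,-200],[0,0,0],30]])

```text
time_s: 23.32
position: [0.3844, -0.1659, 0.3042]
tcp_rot: [0.001, 0.788, 0.615, 0.0]
wrist_force: [0.3, -0.6, -0.6]
gripper_width: 0.03
```

>>> drive_tool(motion=[[[0,0,0],[0,0,0],30],[[0,0,0],[0,0,0],30]])

```text
time_s: 23.58
position: [0.3868, -0.167, 0.3026]
tcp_rot: [0.0, 0.788, 0.616, 0.0]
wrist_force: [-0.4, 0.5, -0.0]
gripper_width: 0.0302
```

```bash
python3 st.py
python3 - <<'E'
from fit import *
snap('top','top18'); im,d,ci=snap('scene','scene18')
W=cloud('scene18'); x=[.5594,-.2395]; a=-.2447; c,s=np.cos(a),np.sin(a); A=np.array([[c,-s],[s,c]])
L=(W[...,:2]-x)@A*1000; z=W[...,2]*1000
m=(abs(L[...,0])<100)&(L[...,1]>8)&(L[...,1]<60)&(z>87)&(z<105)
print(m.sum(),'z',np.percentile(z[m],[5,50,95]),'x',np.percentile(L[m][:,0],[2,98]),'y',np.percentile(L[m][:,1],[2,50,98]))
E
```

```text
t 23.575 p [ 0.3868 -0.167   0.3026] F tool [ 0.41 -0.56  0.01] T tool [-0.023 -0.001 -0.058] w 0.030202040828676245 q [-0.69   0.112  1.515  0.     1.514 -2.017]
case-frame mm (x lateral,y upslope,z into) rel grasp [-350.67   41.82 -216.33] rot [ 0.6974 -0.0326  0.0899]
467 z [88.3795 90.4871 99.0227] x [-99.8554  64.817 ] y [17.2038 28.1197 52.7466]
```

View pics/scene18.png

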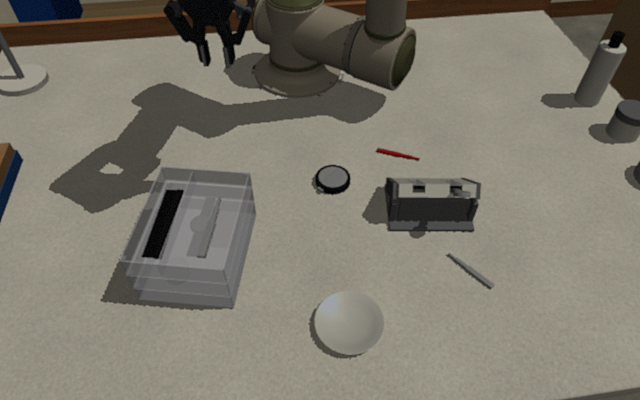

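View pics/top18.png

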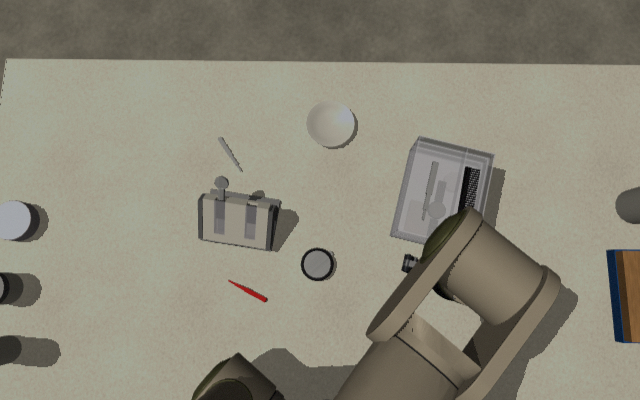

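The scene view shows the tweezers flat in the wide compartment at (205,228), and the other things where they were. Before handing in, I compare the case, insert and file with the first pictures.

Run:
```python
from fit import *
for n,b in [('top',(185,300,170,260)),('scene',(375,490,165,240))]:
    A,B=load(n+'0')[0].astype(int).sum(2),load(n+'18')[0].astype(int).sum(2)
    D=abs(A-B)>120; D=cv2.morphologyEx(D.astype(np.uint8),cv2.MORPH_OPEN,np.ones((3,3),np.uint8))
    u0,u1,v0,v1=b; k=np.argwhere(D[v0:v1,u0:u1]); print(n,'case region changed px',len(k), (k.min(0)+[v0,u0],k.max(0)+[v0,u0]) if len(k) else '')
    nl,_,st,_=cv2.connectedComponentsWithStats(D); print([list(map(int,s)) for s in st[1:] if s[4]>15])
V,U=np.mgrid[:400,:640]
for f in ['top0','top18']:   # upper edge & file end in image
    W=(cloud(f)-[.5453,.1636,.11])@caseR(-8.65)*1000
    disc=(W[...,0]>50)&(W[...,0]<85)&(W[...,1]>-15)&(W[...,1]<40)&(abs(W[...,2]-8)<9)
    edge=(W[...,0]>18)&(W[...,0]<50)&(W[...,1]>-90)&(W[...,1]<0)&(W[...,2]>-10)&(W[...,2]<4)
    print(f,'file end y',np.percentile(W[disc][:,1],98).round(2),'insert edge y',np.percentile(W[edge][:,1],99).round(2))
```

```text
top case region changed px 144 (array([187, 250]), array([208, 290]))
[[250, 187, 7, 6, 36], [250, 196, 5, 4, 20], [281, 197, 10, 12, 79], [474, 210, 5, 5, 22], [265, 214, 313, 186, 17323], [455, 225, 7, 10, 52], [139, 332, 145, 68, 4206], [440, 337, 12, 23, 155], [0, 360, 5, 11, 43], [447, 361, 8, 4, 24], [0, 374, 55, 26, 984]]
scene case region changed px 125 (array([192, 378]), array([234, 420]))
[[178, 0, 5, 8, 32], [325, 0, 13, 3, 31], [164, 5, 11, 11, 90], [306, 4, 170, 123, 7510], [233, 6, 9, 5, 31], [188, 9, 44, 6, 155], [218, 30, 27, 38, 529], [181, 33, 30, 33, 460], [246, 40, 24, 14, 218], [217, 73, 55, 23, 385], [50, 83, 315, 130, 11353], [284, 89, 13, 5, 45], [412, 192, 9, 5, 39], [378, 223, 9, 12, 86]]
top0 file end y 29.05 insert edge y -22.58
top18 file end y 29.36 insert edge y -22.66
```

The insert edge (-22.6 against -22.7 mm) and the file end (29.1 against 29.4 mm) haven't moved. The only changes around the case are the removed tweezers and their shadow. Handing in.

```bash
python3 -c "
from h import *
print(bot.close_job())"
```

```text
the job is handed in; nothing more can be done
None
```

The tweezers are out of their pocket and lying flat near the middle of the empty wide compartment. I handed the job in at about 24 s of the 64 s allowed.

- **Extraction:** I gripped the tweezers by the protruding end in the pocket at y = -34 mm. I drew them along the pocket about 2 mm per swing, with swings of about 4.5 mm to each side. Lateral force stayed below about 8 N.
- **Placing:** The tweezers were lowered until they or the fingertips touched the tray floor with about 5.5 N. I backed off about 0.4 mm, opened the fingers slowly and lifted straight up.
- **Final check:** The insert edge read -22.6 mm before and -22.7 mm after, and the file's end 29.1 and 29.4 mm, both within noise. The pictures show the comb, saucer, compact and look-alikes where they were, and the gripper is clear and touching nothing.

Three checks were less clean:
- **Skewed first swing:** The tweezers turned about 1.4° in the grip because the pocket pad dragged on the tip. I corrected it with small counter-turns on every later swing.
- **Insert reading:** The wrist camera's reading of the insert edge drifted by about 0.8 mm during the pull. The reading for the case wall drifted by up to 0.6 mm with it, so I took this as calibration error.
- **Tray depth check:** The last depth reading of the tweezers in the tray was muddied by the clear walls, so I relied on the pictures and on the floor contact for "flat".

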